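# Slide a marked specimen slide under the marking stand's tip and mark it

### The arm

A 7-joint arm with a two-finger parallel gripper is mounted at the origin on a cart in front of the work surface, level with it; the furniture and walls round the work are solid. World frame = base frame: x ahead of the robot, y to its left, z up, the work surface at z = 0. Lengths are in m, angles in rad, forces in N, time in s.
With the tool pointing down it reaches from about 0.35 to 0.9 m from the base axis. Payload 19.9 kg.
Tool frame: the origin (TCP) lies on the front face of the gripper's body, between the roots of the fingers; the fingertips stand 73 mm ahead of it and the grasp point (between the pads) lies 54 mm ahead of it; z points along the fingers, y is the direction in which the jaws open and shut (so a half turn about z gives the same grasp; the last joint's range is limited). The gripper opens to 85 mm and grips with 20 to 120 N. Pads are 22 mm wide; open, the fingers measure 114 mm over their backs; the gripper's body (76 mm by 85 mm) begins 54 mm behind the grasp point. The pads swing forward as they close: fully open they stand 13 mm farther back than shut.
Start: joints at [1.284, 0.417, -0.01, 1.614, 0.005, 1.111, -0.053], TCP at [0.151, -0.606, 0.304] pointing down, gripper open.
Joint ranges: [-2.81, 2.81], [-0.39, 2.02], [-1.27, 1.25], [0.06, 2.57], [-1.19, 4.33], [0.19, 2], [-2.82, 2.82]. Speed limits (rad/s): [1.89, 1.89, 2.39, 2.39, 3.01, 3.01, 3.01].

### API

Orientations are given as a unit quaternion [w, x, y, z].
In Python, from station import observe, camera, sign_off gives the robot as it stands.
- The arm moves only by the tool jog_arm, never from a script. Its argument "steps" is a list of rows, each an object of numbers: "rx", "ry", "rz": the turn, a rotation vector about the tool's x, y, z in degrees; "dx", "dy", "dz": the shift along the tool's x, y, z in m; "grip": the opening, from 0 (shut) to 1 (fully open). A call has exactly 8 rows; each row shifts and turns the commanded pose from where the row before left it, along the tool's axes as they then stand; what a row does not reach is not made up. A row lasts 1/8 s, in which the tool goes at most 62.5 mm and 10.7 degrees, less where a joint would pass 70% of its speed; a pose out of reach is approached as far as the arm can. A call is refused whole if a number of a shift passes 0.0625 or a number of a turn 10.7, either way. A call with a gripper value outside its range is refused whole. The fingers move at their own pace and stop on an object; "squeeze" is the grip in N (left out, the last holds). Time passes only in rows, so rows that do not move let the fingers close, or fill a call up. It gives the time, the measured TCP pose, the force and the opening at its end, in the units of the state.
- observe(): the state, without advancing time (a new reading comes with each control period).
- camera(name): name is "side" or "top" or "wrist"; returns a dict with "img" (400x640x3 uint8, blue, green, red), "camera_matrix" (3x3 intrinsics, pixels), "R" (3x3) and "t" (3): a world point X has camera coordinates R X + t. Camera axes: x right, y down, z forward; pixel columns grow to the right and rows downward; lengths in m; the calibration is good to about 2 mm. A picture is of the moment at which its call begins. There is no depth.
- sign_off(): hands the job in, once; it reports no verdict.
The state is a dict: "time_s": time; "qpos": joint angles; "qvel": joint speeds; "joint_efforts": joint torques, N m; "tcp_pos": TCP position; "tool_rot": TCP orientation; "ft_force": force on the tool from outside, world axes, zero at the start; "moment": the same for the moment, N m; "width": finger opening in m.
Only numpy, scipy, OpenCV 4.12 (cv2) and the standard library are available. Lean on these libraries where they do the work, as an engineer would, in place of code of your own. Each camera call takes 0.05 s, during which the arm holds its last target.

### The job

Mark the glass slide inside its red ring with the marking stand. First lift the tall measuring cylinder, which stands in the way and tips easily, over onto the round cork coaster and let it stand there upright; then slide the slide carrier flat along the bench by its black handle, without lifting it, until the red ring is right under the stand's tip, and let go of it. Now push the stand's blue knob all the way down so that the tip marks the slide inside the ring and nowhere else, let the knob spring back up, and leave the slide under the tip and the other things on the bench alone.

Things in the scene. Friction and masses are not known exactly. Their poses are not given: they have to be found in the camera images.
- marking_stand: fixed bench stand; origin on the bench straight under its tip, z up, x from the tip towards its column. Grey foot (110 x 110 mm, 16 high) from x = +70 to +180 mm, column at x = +105 mm, 96 mm high; a grey arm (51 to 77 mm above the bench) carries an aluminium sleeve (29 mm diameter, 48 to 76 mm high) above the origin. Apart from the foot and column the bench under the arm is free.
- plunger (a joint): travel in m of the stand's spring plunger: 0 up (rest), positive down; stops at 0.016, and touches the slide at about 0.015. Pressing takes 2 N at first and 6 N at the stop; it springs back up when let go. Blue knob and tip move together, straight down.
- tip (a point): lower end of the stand's steel marking tip (2.4 mm diameter), 26 mm above the bench at rest, in the axis of the knob.
- knob_top (a point): centre of the top face of the blue mushroom knob (34 mm diameter, 12 mm high), 105 mm above the bench at rest; press straight down here.
- carrier: loose aluminium plate 180 x 70 x 10 mm, 0.4 kg, lying flat on the bench; origin at the centre of its underside, x along its length from the handle end to the slide end. It carries a glass slide (76 x 26 x 1 mm, long way along x).
- ring (a point): centre of the red ring (13 mm outside diameter, white inside of 10 mm diameter) on top of the glass slide, 11 mm above the bench, at x = +55 mm of the carrier.
- handle (a point): point to grip on the carrier's black upright handle, 42 mm above the bench, at x = -62 mm of the carrier. The handle is a fin 40 mm long along the carrier's x, 14 mm thick along its y, its top 58 mm above the bench; its foot block (48 x 22 mm) reaches up to 16 mm.
- cylinder: loose stoppered measuring cylinder, upright, 185 mm tall, 0.16 kg, top-heavy (centre of mass in the upper half); origin at the centre of its underside, z up its axis. Blue foot 50 mm diameter, 16 mm high; clear tube with blue graduations, 28 mm diameter, from 16 to 163 mm; lip 32 mm diameter at 163 to 169 mm; green stopper 32 mm diameter up to 185 mm, fixed in. Grip the tube high, at about 145 to 150 mm above its underside, so that the fingers stay above the stand's knob.
- coaster: round cork coaster, 76 mm diameter, 4 mm thick, fixed to the bench; origin at the centre of its underside.
- side_pane_right: fixed upright glass guard pane at the right of the work, along world x from 0.25 m before to 0.25 m behind its origin, 6 mm thick, its top 0.50 m above the bench; nothing to handle, keep the arm clear of it (an arm that starts to the right of it must go over it or round its near end). The hood's front stands about 0.67 m ahead of the robot, from 0.50 m above the bench upwards.
- timer: white bench timer lying on its back, 58 x 62 x 18 mm, a bystander; origin at the centre of its underside.
- amber_bottle: brown bottle with black cap, 50 mm diameter, 86 mm tall, a bystander; origin at the centre of its underside.
- yellow_vial: small vial with yellow cap, 23 mm diameter, 72 mm tall, a bystander; origin at the centre of its underside.
- dish: petri dish, 62 mm diameter, 14 mm high, a bystander; origin at the centre of its underside.

How it is judged:
On the way, in this order (a step that is already met when the one before it is completed fails the run):
1. the cylinder stands upright on the coaster, let go (horizontal distance between cylinder and coaster below 0.018 m and height (world z) of cylinder between 0.002 and 0.007 m and angle between cylinder's own z axis and vertical below 0.08 rad and contact force between the fingers and cylinder below 0.1 N and linear speed of cylinder below 0.02 m/s), for 0.2 s.
2. the ring is under the tip, the carrier flat on the bench, at rest and let go (horizontal distance between tip and ring below 0.005 m and height (world z) of carrier below 0.004 m and linear speed of carrier below 0.01 m/s and contact force between the fingers and carrier below 0.1 N), for 0.2 s.
3. the knob is pushed all the way down with the tip inside the ring (horizontal distance between tip and ring below 0.005 m and value of joint plunger above 0.0125 m), for 0.05 s.
At the end, for the whole second after the job is handed in: The cylinder stands at rest and upright (within 0.08 rad) on the coaster, its axis within 18 mm of the coaster's centre; the carrier lies flat at rest with the ring's centre within 5 mm (horizontally) of the tip; the plunger is back up (within 2 mm); nothing is held (all of step 1 and horizontal distance between tip and ring below 0.005 m and height (world z) of carrier below 0.004 m and linear speed of carrier below 0.01 m/s and value of joint plunger below 0.002 m); the robot touches nothing.
It fails at once if the cylinder tips by more than 0.3 rad (angle between cylinder's own z axis and vertical above 0.3 rad).
It fails at once if the carrier is lifted more than 10 mm off the bench instead of slid (height (world z) of carrier above 0.01 m).
It fails at once if the plunger is pushed down while the tip is outside the ring (value of joint plunger above 0.0125 m and horizontal distance between tip and ring above 0.006 m).
It fails at once if the timer, amber bottle, vial or petri dish is moved more than 20 mm or tipped (distance of any of timer, amber_bottle, yellow_vial, dish from where it was at the start of the episode above 0.02 m or angle between any of timer, amber_bottle, yellow_vial, dish's own z axis and vertical above 0.3 rad).
It also fails if it takes over 59 s, if anything falls off the work surface, if the arm or the gripper's body presses on something with over 40 N, if the wrist force passes 120 N, or if a joint passes its speed limit or range.

## Working session

There is one attempt and no reset: what is moved stays moved. The work goes in short steps, Python scripts to look and compute and a tool call to move; the robot and the scene stay as the last step left them, time stands still between calls to the robot, and variables do not carry over. Pictures are saved under pics/ and viewed, and the job is handed in when it is done.

Besides the shell and the picture viewer there is one more tool, called as a command line: name --argument value ..., lists and objects as JSON in quotes. jog_arm: Moves the arm, as the interface text tells. Its arguments: {"type":"object","properties":{"steps":{"type":"array"},"squeeze":{"type":"number"}},"required":["steps"]}

```bash
ls; mkdir -p pics; python3 - <<'E'
from station import observe,camera
import cv2
s=observe()
for k,v in s.items(): print(k,v)
for n in("side","top","wrist"):
    c=camera(n); cv2.imwrite(f"pics/{n}0.png",c["img"]); print(n,c["camera_matrix"],c["R"],c["t"])
E
```

```text
pics
time_s 0.0
qpos [ 1.28449085  0.41800752 -0.01032372  1.61417257  0.00466153  1.11068956
 -0.05296716]
qvel [-0.00117062  0.00109055 -0.00081747 -0.00208171 -0.00031069 -0.00173359
  0.00141755]
joint_efforts [ 2.02028423e-03 -8.64438629e+01  6.79736752e-01 -4.34901989e+01
  1.91250670e-02  7.49146042e-03  2.95421160e-05]
tcp_pos [ 0.15143299 -0.60611251  0.30323984]
tool_rot [-6.18261964e-04  9.92515318e-01  1.22118594e-01 -1.01134959e-04]
ft_force [ 0.45928458 -0.4516404  -0.84905938]
moment [ 0.0146839   0.05973356 -0.01981794]
width 0.08543148127007745
side [[374.54194417   0.         319.85589617]
 [  0.         374.54194417 199.12117785]
 [  0.           0.           1.        ]] [[-0.64368287 -0.7651948   0.01221809]
 [-0.48213081  0.39306709 -0.78297391]
 [ 0.59432504 -0.50987761 -0.62193454]] [0.38285134 0.32650239 0.58261607]
top [[485.95809322   0.         320.6237543 ]
 [  0.         485.95809322 198.17762996]
 [  0.           0.           1.        ]] [[-0.02415496 -0.99963579 -0.01203424]
 [-0.99325692  0.0253627  -0.11312571]
 [ 0.11338973  0.00922055 -0.9935078 ]] [0.04840932 0.57463732 1.16314997]
wrist [[353.53027502   0.         318.81740855]
 [  0.         353.53027502 203.19949191]
 [  0.           0.           1.        ]] [[ 0.24171364 -0.97034619 -0.00167177]
 [-0.92271045 -0.23038005  0.30908002]
 [-0.30029976 -0.0731663  -0.95103457]] [-0.62442467 -0.040365    0.3809744 ]
```

View pics/side0.png

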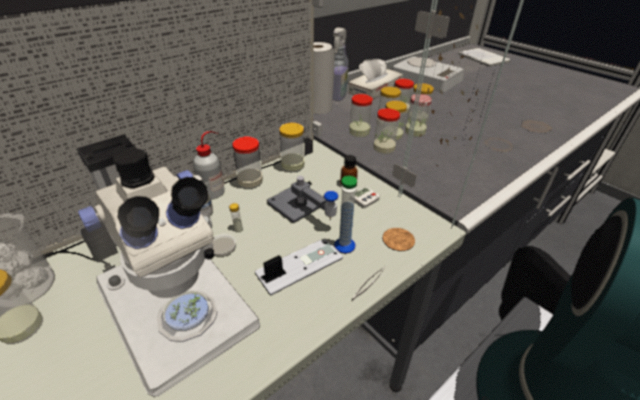

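View pics/top0.png

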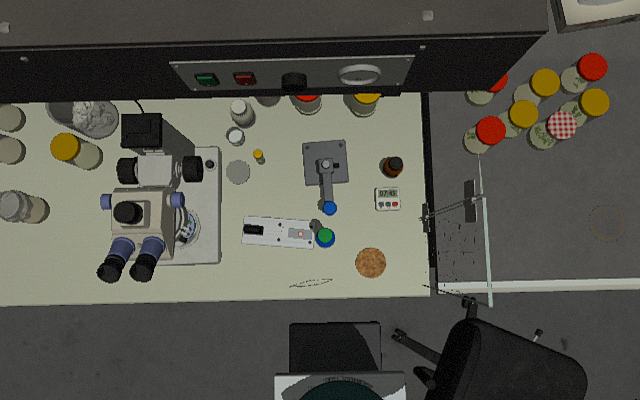

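View pics/wrist0.png

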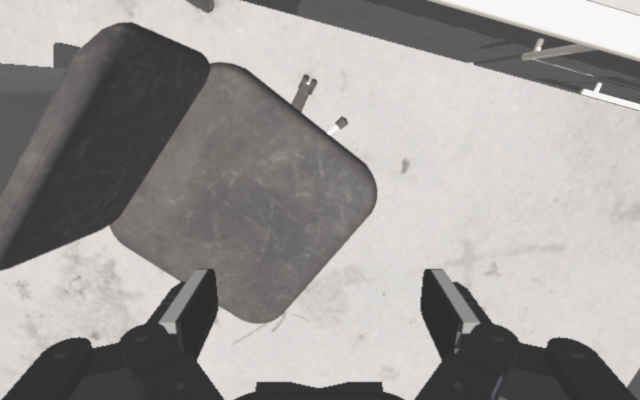

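The top view shows the coaster at about (371,263), the cylinder stopper at (325,236), the blue knob at (330,208), the carrier around (280,232) and the pane at about x=425–490. I'll zoom in to measure.

```bash
cat > h.py <<'E'
import numpy as np,cv2
from station import observe,camera
def ray(c,u,v,z):
    K=c["camera_matrix"];R=np.array(c["R"]);t=np.array(c["t"])
    d=R.T@np.linalg.solve(K,[u,v,1.]);o=-R.T@t
    return o+d*(z-o[2])/d[2]
def proj(c,X):
    p=c["camera_matrix"]@(np.array(c["R"])@np.array(X)+c["t"]);return p[:2]/p[2]
def zoom(img,x0,y0,x1,y1,k,fn):
    cv2.imwrite(fn,cv2.resize(img[y0:y1,x0:x1],None,fx=k,fy=k,interpolation=cv2.INTER_CUBIC))
E
python3 - <<'E'
from h import *
c=camera("top");s=camera("side")
zoom(c["img"],225,130,425,280,4,"pics/top_z.png")
zoom(s["img"],220,140,420,290,4,"pics/side_z.png")
E
```

```text
(no output)
```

View pics/top_z.png

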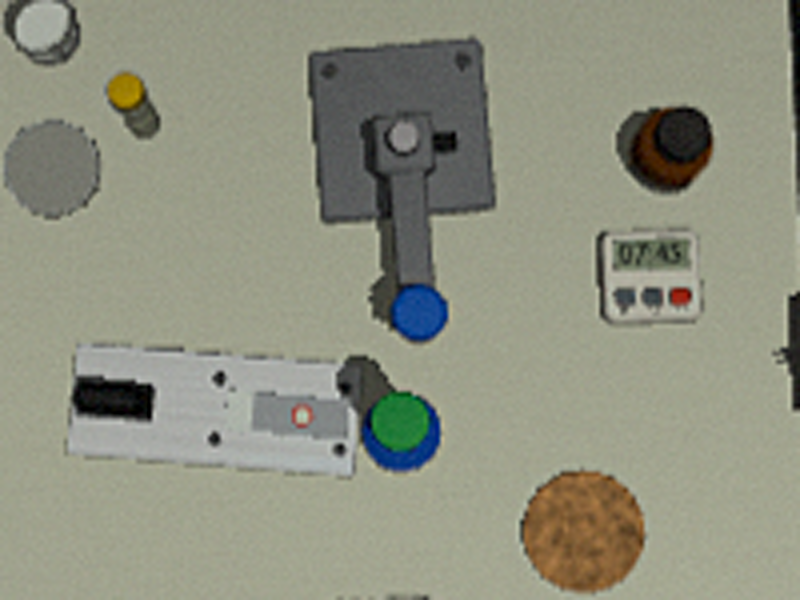

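View pics/side_z.png

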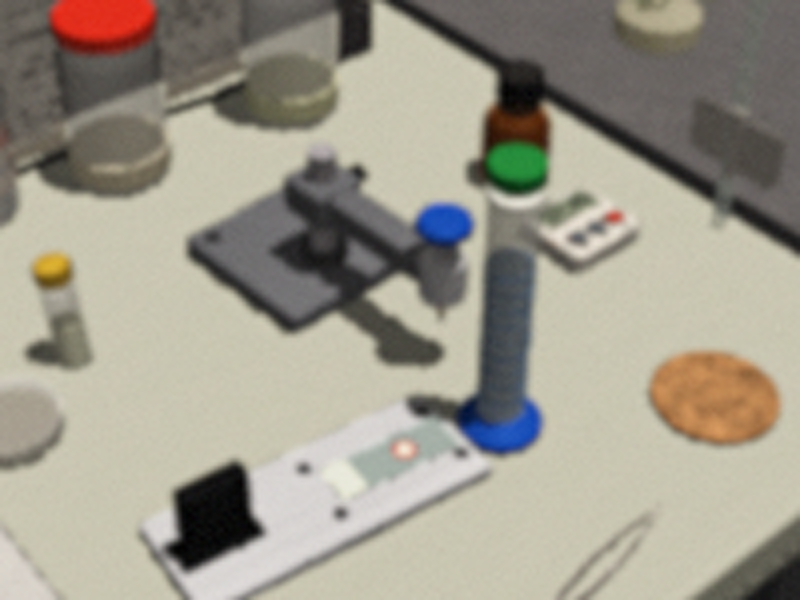

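```bash
cat >> h.py <<'E'
def blob(img,lo,hi,box):
    x0,y0,x1,y1=box
    h=cv2.cvtColor(img[y0:y1,x0:x1],cv2.COLOR_BGR2HSV)
    m=cv2.inRange(h,np.array(lo),np.array(hi))
    ys,xs=np.nonzero(m); return xs.mean()+x0,ys.mean()+y0,len(xs)
E
python3 - <<'E'
from h import *
c=camera("top");s=camera("side")
B=(100,120,60),(130,255,255)
def both(n,lo,hi,bt,bs,z):
    for cc,b in((c,bt),(s,bs)):
        if b is None: continue
        u,v,k=blob(cc["img"],lo,hi,b); print(n,round(u,1),round(v,1),k,ray(cc,u,v,z).round(4))
both("knob",*B,(318,198,345,218),(320,188,345,202),.105)
both("stopper",(45,120,40),(80,255,255),(310,220,340,250),(335,170,365,195),.185)
both("coaster",(8,80,60),(22,255,255),(350,240,395,285),(375,220,420,255),.004)
both("ring",(0,80,80),(8,255,255),(292,225,310,242),(312,245,330,260),.011)
both("ring2",(172,80,80),(180,255,255),(292,225,310,242),(312,245,330,260),.011)
both("foot",*B,(310,225,345,252),(330,235,362,256),.012)
def p(n,X,Y,z): print(n,ray(c,225+(X+.5)/4-.5,130+(Y+.5)/4-.5,z).round(4))
for X,Y in((78,345),(67,453),(354,475),(360,364)): p("carrier corner",X,Y,.01)
p("handle top l",75,395,.058);p("handle top r",152,400,.058)
for X,Y in((310,53),(480,38),(494,208),(323,222)): p("foot corner",X,Y,.016)
p("column",404,137,.096); p("amb",684,135,.086);p("vial",127,91,.072);p("dish",52,168,.014);p("timer",652,277,.018)
print(-s["R"].T@s["t"], -c["R"].T@c["t"])
E
```

```text
knob 329.3 207.6 153 [0.545 0.014 0.105]
knob 330.5 195.8 111 [0.5374 0.0192 0.105 ]
stopper 324.5 234.7 168 [0.4798 0.0264 0.185 ]
stopper 348.5 181.0 152 [0.4751 0.0302 0.185 ]
coaster 370.5 262.4 730 [ 0.4155 -0.0854  0.004 ]
coaster 398.4 238.9 585 [ 0.4117 -0.0835  0.004 ]
ring 300.2 233.1 10 [0.4921 0.0872 0.011 ]
ring nan nan 0 [nan nan nan]
ring2 299.3 235.7 3 [0.4857 0.0895 0.011 ]
ring2 nan nan 0 [nan nan nan]
foot 325.7 241.5 110 [0.4697 0.0243 0.012 ]
foot 344.9 246.9 157 [0.4661 0.0355 0.012 ]
carrier corner [0.5386 0.2268 0.01  ]
carrier corner [0.4714 0.2341 0.01  ]
carrier corner [0.4535 0.056  0.01  ]
carrier corner [0.5223 0.0507 0.01  ]
handle top l [0.5047 0.2208 0.058 ]
handle top r [0.5006 0.1746 0.058 ]
foot corner [0.7196 0.0777 0.016 ]
foot corner [ 0.7263 -0.0301  0.016 ]
foot corner [ 0.6175 -0.0356  0.016 ]
foot corner [0.6115 0.0717 0.016 ]
column [0.6492 0.0198 0.096 ]
amb [ 0.6479 -0.1458  0.086 ]
vial [0.6862 0.1859 0.072 ]
dish [0.6505 0.2419 0.014 ]
timer [ 0.5714 -0.1323  0.018 ]
[0.05758839 0.4616814  0.6133142 ] [0.44004255 0.02309245 1.2211874 ]h.py:15: RuntimeWarning: Mean of empty slice.
  ys,xs=np.nonzero(m); return xs.mean()+x0,ys.mean()+y0,len(xs)
  ret = ret.dtype.type(ret / rcount)
```

```bash
python3 - <<'E'
from h import *
c=camera("top");s=camera("side")
for u,v in((480,155),(490,305),(484,215)): print(ray(c,u,v,.5).round(3))
for u,v in((430,100),(424,295),(430,295),(470,298),(424,218)): print(ray(c,u,v,0).round(3))
zoom(c["img"],400,140,520,320,4,"pics/pane_t.png")
zoom(s["img"],360,0,560,250,3,"pics/pane_s.png")
E
```

```text
[ 0.582 -0.211  0.5  ]
[ 0.36  -0.212  0.5  ]
[ 0.491 -0.212  0.5  ]
[ 0.827 -0.254  0.   ]
[ 0.333 -0.215  0.   ]
[ 0.332 -0.229  0.   ]
[ 0.323 -0.327  0.   ]
[ 0.523 -0.224  0.   ]
```

View pics/pane_t.png

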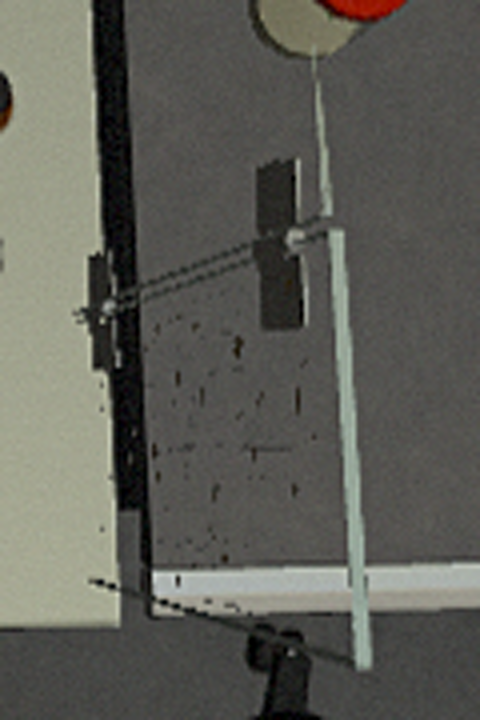

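View pics/pane_s.png

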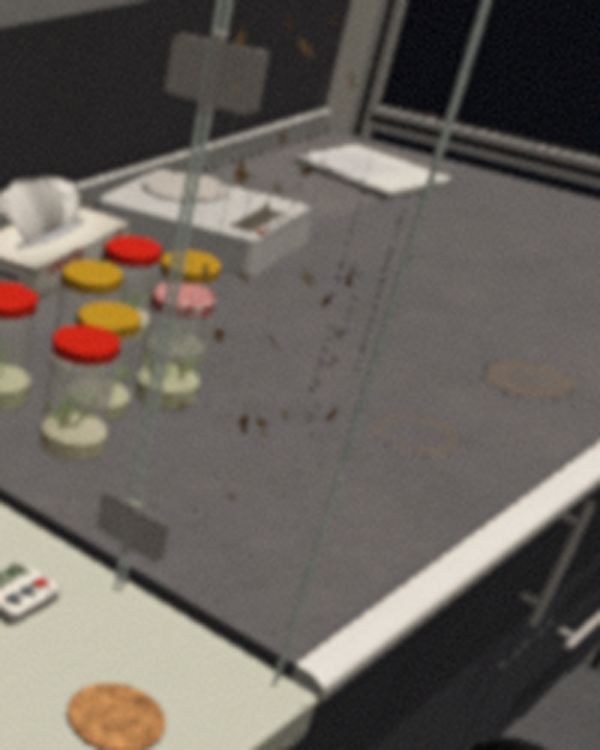

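The pane is at y≈-0.212 and x≈0.36–0.86, with its top at z=0.5, so I'll go over it. First I raise the tool and turn it so that tool y = world +x and tool x = world +y.

jog_arm --steps '[{"dz": -0.044, "rz": -9.5, "grip": 1}, {"dz": -0.044, "rz": -9.5, "grip": 1}, {"dz": -0.044, "rz": -9.5, "grip": 1}, {"dz": -0.044, "rz": -9.5, "grip": 1}, {"dz": -0.044, "rz": -9.5, "grip": 1}, {"dz": -0.044, "rz": -9.5, "grip": 1}, {"dz": -0.044, "rz": -9.5, "grip": 1}, {"dz": -0.044, "rz": -9.5, "grip": 1}]' --squeeze 30

```text
invalid input at $.steps[0]: expected keys rx, ry, rz, dx, dy, dz, grip
```

jog_arm --steps '[{"rx": 0, "ry": 0, "rz": -9.5, "dx": 0, "dy": 0, "dz": -0.044, "grip": 1}, {"rx": 0, "ry": 0, "rz": -9.5, "dx": 0, "dy": 0, "dz": -0.044, "grip": 1}, {"rx": 0, "ry": 0, "rz": -9.5, "dx": 0, "dy": 0, "dz": -0.044, "grip": 1}, {"rx": 0, "ry": 0, "rz": -9.5, "dx": 0, "dy": 0, "dz": -0.044, "grip": 1}, {"rx": 0, "ry": 0, "rz": -9.5, "dx": 0, "dy": 0, "dz": -0.044, "grip": 1}, {"rx": 0, "ry": 0, "rz": -9.5, "dx": 0, "dy": 0, "dz": -0.044, "grip": 1}, {"rx": 0, "ry": 0, "rz": -9.5, "dx": 0, "dy": 0, "dz": -0.044, "grip": 1}, {"rx": 0, "ry": 0, "rz": -9.5, "dx": 0, "dy": 0, "dz": -0.044, "grip": 1}]' --squeeze 30

```text
time_s: 1.45
tcp_pos: [0.1513, -0.606, 0.6575]
tool_rot: [0.0, 0.705, 0.709, -0.0]
ft_force: [0.8, 0.1, -0.2]
width: 0.0855
```

jog_arm --steps '[{"rx": 0, "ry": 0, "rz": 0, "dx": 0.049, "dy": 0.0225, "dz": 0, "grip": 1}, {"rx": 0, "ry": 0, "rz": 0, "dx": 0.049, "dy": 0.0225, "dz": 0, "grip": 1}, {"rx": 0, "ry": 0, "rz": 0, "dx": 0.049, "dy": 0.0225, "dz": 0, "grip": 1}, {"rx": 0, "ry": 0, "rz": 0, "dx": 0.049, "dy": 0.0225, "dz": 0, "grip": 1}, {"rx": 0, "ry": 0, "rz": 0, "dx": 0.049, "dy": 0.0225, "dz": 0, "grip": 1}, {"rx": 0, "ry": 0, "rz": 0, "dx": 0.049, "dy": 0.0225, "dz": 0, "grip": 1}, {"rx": 0, "ry": 0, "rz": 0, "dx": 0.049, "dy": 0.0225, "dz": 0, "grip": 1}, {"rx": 0, "ry": 0, "rz": 0, "dx": 0.049, "dy": 0.0225, "dz": 0, "grip": 1}]'

```text
time_s: 2.45
tcp_pos: [0.3317, -0.2123, 0.656]
tool_rot: [0.0, 0.707, 0.707, -0.0]
ft_force: [1.0, -0.6, -0.5]
width: 0.0855
```

jog_arm --steps '[{"rx": 0, "ry": 0, "rz": 0, "dx": 0.025, "dy": 0.013, "dz": 0, "grip": 1}, {"rx": 0, "ry": 0, "rz": 0, "dx": 0.025, "dy": 0.013, "dz": 0, "grip": 1}, {"rx": 0, "ry": 0, "rz": 0, "dx": 0.025, "dy": 0.013, "dz": 0.025, "grip": 1}, {"rx": 0, "ry": 0, "rz": 0, "dx": 0.025, "dy": 0.013, "dz": 0.04, "grip": 1}, {"rx": 0, "ry": 0, "rz": 0, "dx": 0.025, "dy": 0.013, "dz": 0.045, "grip": 1}, {"rx": 0, "ry": 0, "rz": 0, "dx": 0.025, "dy": 0.013, "dz": 0.045, "grip": 1}, {"rx": 0, "ry": 0, "rz": 0, "dx": 0.025, "dy": 0.013, "dz": 0.045, "grip": 1}, {"rx": 0, "ry": 0, "rz": 0, "dx": 0.025, "dy": 0.013, "dz": 0.025, "grip": 1}]'

```text
time_s: 3.45
tcp_pos: [0.4349, -0.0133, 0.4292]
tool_rot: [-0.0, 0.707, 0.707, -0.0]
ft_force: [-0.1, 0.5, 0.0]
width: 0.0855
```

```bash
python3 - <<'E'
from h import *
c=camera("wrist"); cv2.imwrite("pics/w1.png",c["img"]); print(observe()["tcp_pos"], -c["R"].T@c["t"])
np.save("w1.npy",np.hstack([c["camera_matrix"],c["R"],np.array(c["t"]).reshape(3,1)]))
E
```

```text
[ 0.43530416 -0.01046663  0.42724335] [0.43477661 0.06553946 0.49962266]
```

View pics/w1.png

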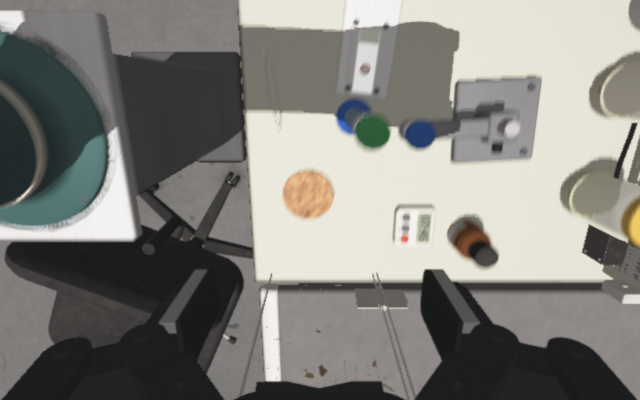

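The wrist view shows the stopper at (373,131), knob (421,133), coaster (308,194), ring (365,69). I'll cross-check them.

```bash
python3 - <<'E'
from h import *
im=cv2.imread("pics/w1.png");a=np.load("w1.npy");c=dict(camera_matrix=a[:,:3],R=a[:,3:6],t=a[:,6])
B=(100,120,30),(130,255,255)
for n,lo,hi,b,z in(("knob",*B,(402,118,438,148),.105),("stop",(45,100,30),(80,255,255),(350,112,395,150),.185),("coaster",(5,60,60),(25,255,255),(280,165,337,222),.004)):
    u,v,k=blob(im,lo,hi,b);print(n,round(u,1),round(v,1),k,ray(c,u,v,z).round(4))
for u,v in ((365,69),): print("ring",ray(c,u,v,.011).round(4))
zoom(im,320,0,460,160,5,"pics/w1z.png")
E
```

```text
knob 420.2 133.9 546 [0.5459 0.018  0.105 ]
stop 372.2 131.5 700 [0.4812 0.0297 0.185 ]
coaster 307.8 194.0 1944 [ 0.4179 -0.0811  0.004 ]
ring [0.4938 0.0896 0.011 ]
```

View pics/w1z.png

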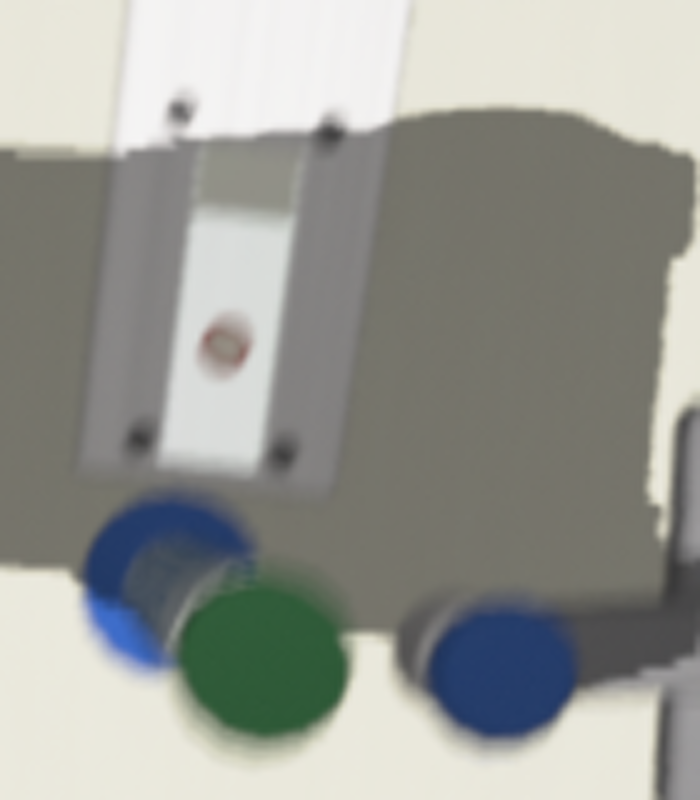

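jog_arm --steps '[{"rx": 0, "ry": 0, "rz": 0, "dx": 0.0095, "dy": 0.011, "dz": 0.025, "grip": 1}, {"rx": 0, "ry": 0, "rz": 0, "dx": 0.0095, "dy": 0.011, "dz": 0.03, "grip": 1}, {"rx": 0, "ry": 0, "rz": 0, "dx": 0.0095, "dy": 0.011, "dz": 0.03, "grip": 1}, {"rx": 0, "ry": 0, "rz": 0, "dx": 0.0095, "dy": 0.011, "dz": 0.03, "grip": 1}, {"rx": 0, "ry": 0, "rz": 0, "dx": 0, "dy": 0, "dz": 0.01, "grip": 1}, {"rx": 0, "ry": 0, "rz": 0, "dx": 0, "dy": 0, "dz": 0, "grip": 1}, {"rx": 0, "ry": 0, "rz": 0, "dx": 0, "dy": 0, "dz": 0, "grip": 1}, {"rx": 0, "ry": 0, "rz": 0, "dx": 0, "dy": 0, "dz": 0, "grip": 1}]'

```text
time_s: 4.5
tcp_pos: [0.4793, 0.0235, 0.3068]
tool_rot: [0.001, 0.707, 0.707, 0.0]
ft_force: [0.3, -0.6, 0.3]
width: 0.0855
```

```bash
python3 - <<'E'
from h import *
c=camera("wrist"); cv2.imwrite("pics/w2.png",c["img"]); s=observe();print(s["tcp_pos"],s["tool_rot"],s["qpos"])
s=camera("side"); zoom(s["img"],220,60,480,290,3,"pics/s2.png")
im=c["img"]
for n,lo,hi,b,z in(("stop",(45,100,30),(80,255,255),(0,0,640,400),.185),):
    u,v,k=blob(im,lo,hi,b);print(n,round(u,1),round(v,1),k,ray(c,u,v,z).round(4))
E
```

```text
[0.47930354 0.02351011 0.30659139] [6.17167184e-04 7.07146672e-01 7.07066597e-01 1.73803171e-04] [ 0.71862301  0.26183139 -0.95145274  1.93751828  0.24476672  1.0617451
 -0.33738655]
stop 321.3 223.3 2050 [0.4807 0.0277 0.185 ]
```

View pics/w2.png

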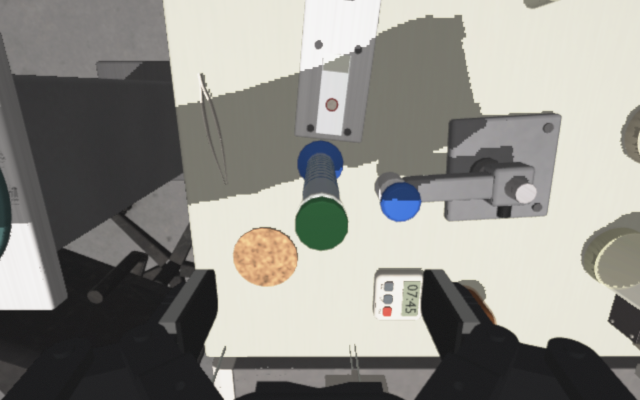

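View pics/s2.png

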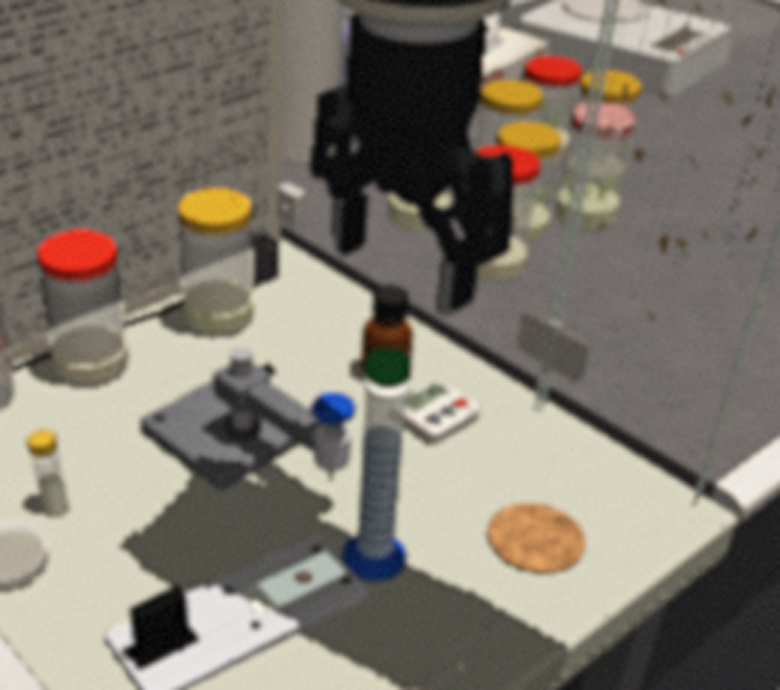

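The stopper is at (0.4807, 0.0277) in the wrist view, which agrees with the other views. Descend to grasp height.

jog_arm --steps '[{"rx": 0, "ry": 0, "rz": 0, "dx": 0.004, "dy": 0.001, "dz": 0.015, "grip": 1}, {"rx": 0, "ry": 0, "rz": 0, "dx": 0, "dy": 0, "dz": 0.02, "grip": 1}, {"rx": 0, "ry": 0, "rz": 0, "dx": 0, "dy": 0, "dz": 0.02, "grip": 1}, {"rx": 0, "ry": 0, "rz": 0, "dx": 0, "dy": 0, "dz": 0.02, "grip": 1}, {"rx": 0, "ry": 0, "rz": 0, "dx": 0, "dy": 0, "dz": 0.015, "grip": 1}, {"rx": 0, "ry": 0, "rz": 0, "dx": 0, "dy": 0, "dz": 0.012, "grip": 1}, {"rx": 0, "ry": 0, "rz": 0, "dx": 0, "dy": 0, "dz": 0, "grip": 1}, {"rx": 0, "ry": 0, "rz": 0, "dx": 0, "dy": 0, "dz": 0, "grip": 1}]'

```text
time_s: 5.6
tcp_pos: [0.4804, 0.028, 0.2043]
tool_rot: [0.0, 0.707, 0.707, 0.0]
ft_force: [1.0, 0.5, 0.4]
width: 0.0853
```

```bash
python3 - <<'E'
from h import *
c=camera("wrist"); cv2.imwrite("pics/w3.png",c["img"])
s=camera("side"); zoom(s["img"],220,60,480,290,3,"pics/s3.png")
E
```

```text
(no output)
```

View pics/w3.png

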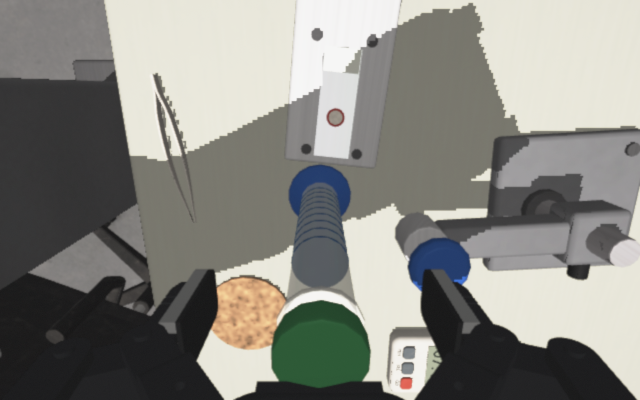

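View pics/s3.png

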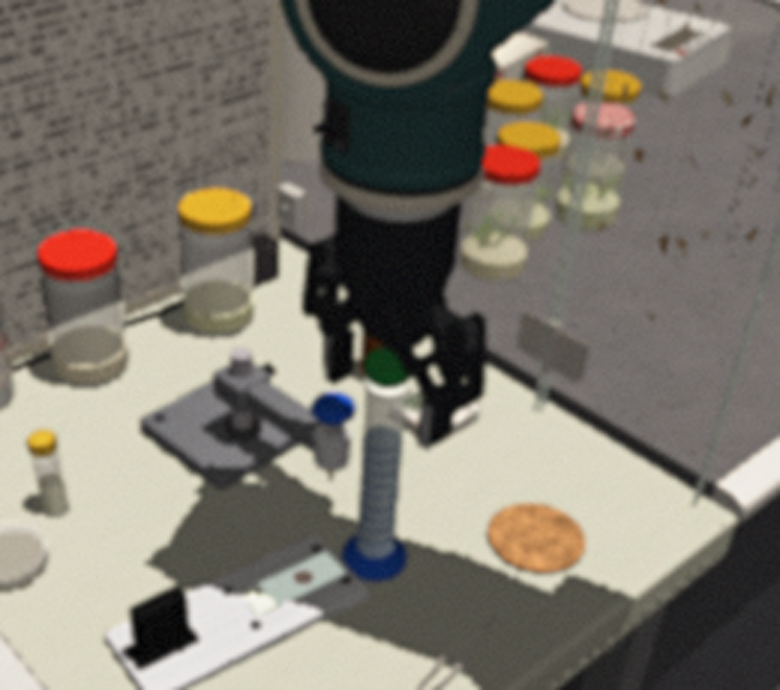

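Centred between the fingers: stopper at (321,350) in the wrist view. Lower 5 mm more and close.

jog_arm --steps '[{"rx": 0, "ry": 0, "rz": 0, "dx": 0, "dy": 0, "dz": 0.005, "grip": 1}, {"rx": 0, "ry": 0, "rz": 0, "dx": 0, "dy": 0, "dz": 0, "grip": 0.6}, {"rx": 0, "ry": 0, "rz": 0, "dx": 0, "dy": 0, "dz": 0, "grip": 0.45}, {"rx": 0, "ry": 0, "rz": 0, "dx": 0, "dy": 0, "dz": 0, "grip": 0.36}, {"rx": 0, "ry": 0, "rz": 0, "dx": 0, "dy": 0, "dz": 0, "grip": 0.3}, {"rx": 0, "ry": 0, "rz": 0, "dx": 0, "dy": 0, "dz": 0, "grip": 0.2}, {"rx": 0, "ry": 0, "rz": 0, "dx": 0, "dy": 0, "dz": 0, "grip": 0.2}, {"rx": 0, "ry": 0, "rz": 0, "dx": 0, "dy": 0, "dz": 0, "grip": 0.2}]' --squeeze 25

```text
time_s: 6.7
tcp_pos: [0.4803, 0.0278, 0.199]
tool_rot: [0.0, 0.707, 0.707, 0.0]
ft_force: [0.9, -0.2, 4.4]
width: 0.0277
```

jog_arm --steps '[{"rx": 0, "ry": 0, "rz": 0, "dx": 0, "dy": 0, "dz": -0.004, "grip": 0.2}, {"rx": 0, "ry": 0, "rz": 0, "dx": 0, "dy": 0, "dz": -0.008, "grip": 0.2}, {"rx": 0, "ry": 0, "rz": 0, "dx": 0, "dy": 0, "dz": -0.01, "grip": 0.2}, {"rx": 0, "ry": 0, "rz": 0, "dx": 0, "dy": 0, "dz": -0.01, "grip": 0.2}, {"rx": 0, "ry": 0, "rz": 0, "dx": 0, "dy": 0, "dz": -0.008, "grip": 0.2}, {"rx": 0, "ry": 0, "rz": 0, "dx": 0, "dy": 0, "dz": 0, "grip": 0.2}, {"rx": 0, "ry": 0, "rz": 0, "dx": 0, "dy": 0, "dz": 0, "grip": 0.2}, {"rx": 0, "ry": 0, "rz": 0, "dx": 0, "dy": 0, "dz": 0, "grip": 0.2}]'

```text
time_s: 7.7
tcp_pos: [0.4801, 0.0278, 0.2386]
tool_rot: [-0.0, 0.707, 0.707, -0.0]
ft_force: [-0.5, 0.2, -2.5]
width: 0.0274
```

```bash
python3 - <<'E'
from h import *
c=camera("wrist"); zoom(c["img"],150,100,550,400,2,"pics/w4.png")
s=camera("side"); zoom(s["img"],220,60,480,290,3,"pics/s4.png")
E
```

```text
(no output)
```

View pics/s4.png

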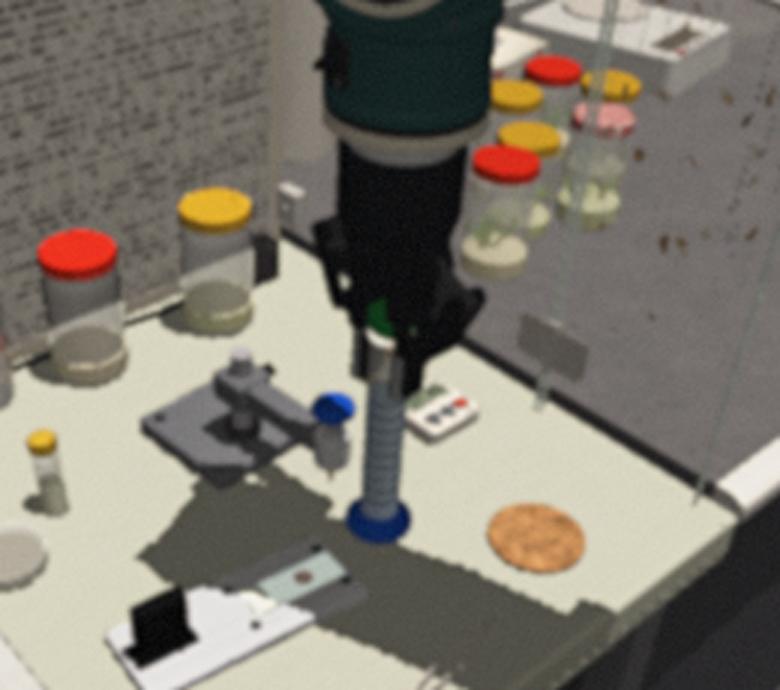

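View pics/w4.png

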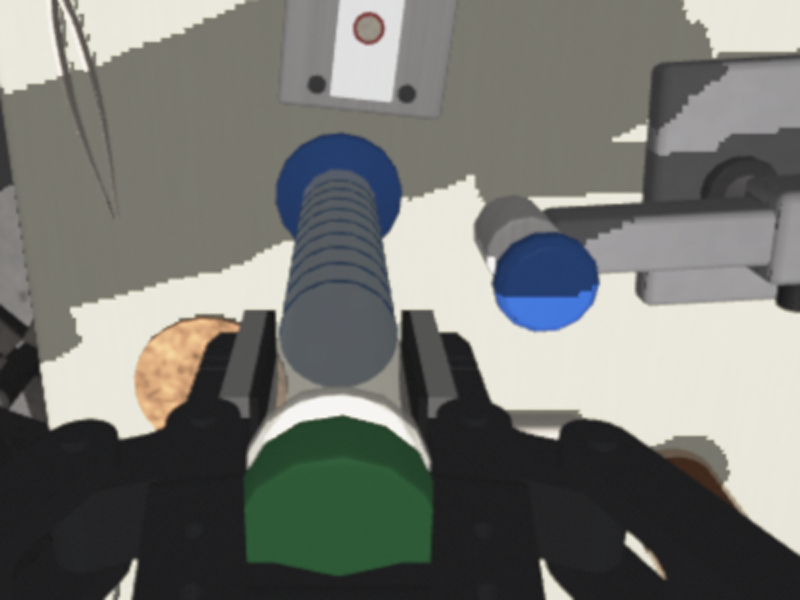

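Lifted 40 mm and upright. Carry it to the coaster.

jog_arm --steps '[{"rx": 0, "ry": 0, "rz": 0, "dx": -0.008, "dy": -0.0045, "dz": 0, "grip": 0.2}, {"rx": 0, "ry": 0, "rz": 0, "dx": -0.018, "dy": -0.01, "dz": 0, "grip": 0.2}, {"rx": 0, "ry": 0, "rz": 0, "dx": -0.022, "dy": -0.0125, "dz": 0, "grip": 0.2}, {"rx": 0, "ry": 0, "rz": 0, "dx": -0.022, "dy": -0.0125, "dz": 0, "grip": 0.2}, {"rx": 0, "ry": 0, "rz": 0, "dx": -0.02, "dy": -0.0115, "dz": 0, "grip": 0.2}, {"rx": 0, "ry": 0, "rz": 0, "dx": -0.014, "dy": -0.0085, "dz": 0, "grip": 0.2}, {"rx": 0, "ry": 0, "rz": 0, "dx": -0.0075, "dy": -0.004, "dz": 0, "grip": 0.2}, {"rx": 0, "ry": 0, "rz": 0, "dx": 0, "dy": 0, "dz": 0, "grip": 0.2}]'

```text
time_s: 8.8
tcp_pos: [0.4166, -0.0841, 0.2389]
tool_rot: [0.0, 0.707, 0.707, -0.0]
ft_force: [-0.1, -0.6, -1.8]
width: 0.0279
```

jog_arm --steps '[{"rx": 0, "ry": 0, "rz": 0, "dx": 0, "dy": 0, "dz": 0.003, "grip": 0.2}, {"rx": 0, "ry": 0, "rz": 0, "dx": 0, "dy": 0, "dz": 0.006, "grip": 0.2}, {"rx": 0, "ry": 0, "rz": 0, "dx": 0, "dy": 0, "dz": 0.007, "grip": 0.2}, {"rx": 0, "ry": 0, "rz": 0, "dx": 0, "dy": 0, "dz": 0.006, "grip": 0.2}, {"rx": 0, "ry": 0, "rz": 0, "dx": 0, "dy": 0, "dz": 0.005, "grip": 0.2}, {"rx": 0, "ry": 0, "rz": 0, "dx": 0, "dy": 0, "dz": 0.003, "grip": 0.2}, {"rx": 0, "ry": 0, "rz": 0, "dx": 0, "dy": 0, "dz": 0.002, "grip": 0.2}, {"rx": 0, "ry": 0, "rz": 0, "dx": 0, "dy": 0, "dz": 0, "grip": 0.2}]'

```text
time_s: 9.8
tcp_pos: [0.4167, -0.0837, 0.2068]
tool_rot: [-0.0, 0.707, 0.707, 0.0]
ft_force: [-1.2, -1.0, -1.1]
width: 0.0276
```

```bash
python3 - <<'E'
from h import *
c=camera("wrist"); zoom(c["img"],150,100,550,400,2,"pics/w5.png")
s=camera("side"); zoom(s["img"],300,60,500,290,3,"pics/s5.png");print(observe()["qpos"])
E
```

```text
[ 0.90754937  0.30278963 -0.87939494  2.15609846  0.32116003  0.8150253
 -0.17275827]
```

View pics/s5.png

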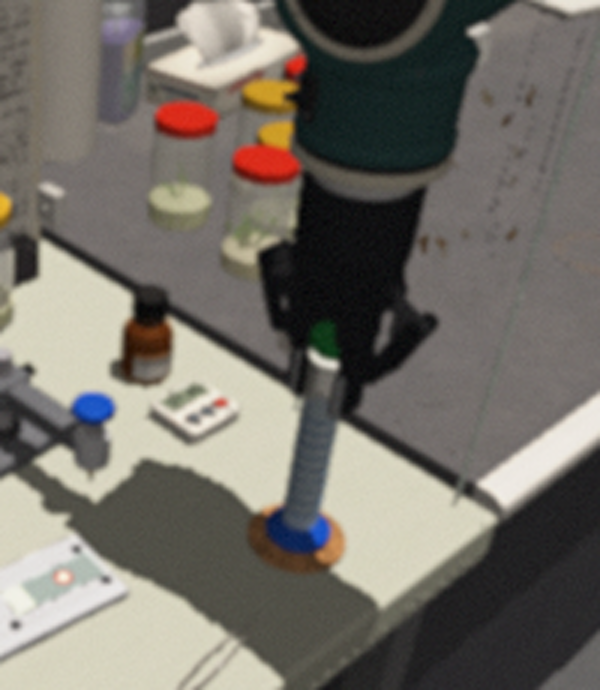

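View pics/w5.png

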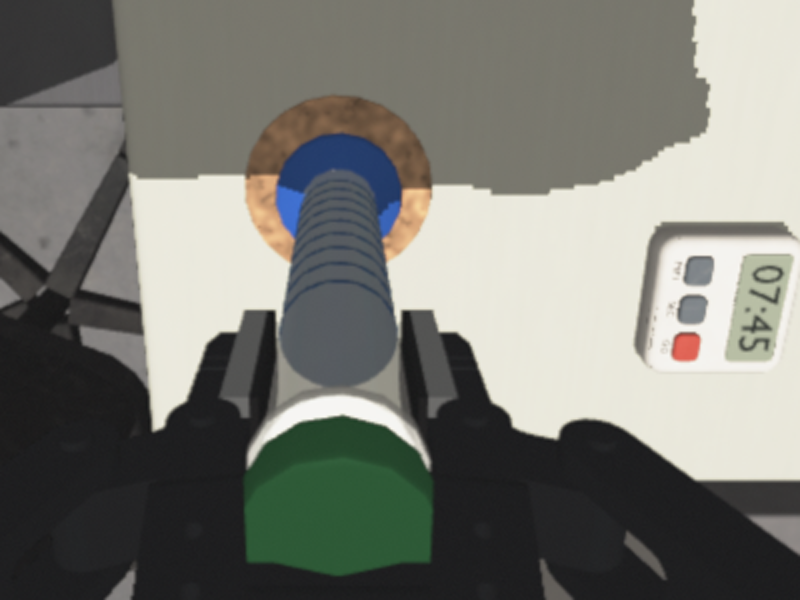

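The foot is centred over the coaster. Lower the last few millimetres.

jog_arm --steps '[{"rx": 0, "ry": 0, "rz": 0, "dx": 0, "dy": 0, "dz": 0.001, "grip": 0.2}, {"rx": 0, "ry": 0, "rz": 0, "dx": 0, "dy": 0, "dz": 0.001, "grip": 0.2}, {"rx": 0, "ry": 0, "rz": 0, "dx": 0, "dy": 0, "dz": 0.0007, "grip": 0.2}, {"rx": 0, "ry": 0, "rz": 0, "dx": 0, "dy": 0, "dz": 0.0005, "grip": 0.2}, {"rx": 0, "ry": 0, "rz": 0, "dx": 0, "dy": 0, "dz": 0, "grip": 0.2}, {"rx": 0, "ry": 0, "rz": 0, "dx": 0, "dy": 0, "dz": 0, "grip": 0.2}, {"rx": 0, "ry": 0, "rz": 0, "dx": 0, "dy": 0, "dz": 0, "grip": 0.2}, {"rx": 0, "ry": 0, "rz": 0, "dx": 0, "dy": 0, "dz": 0, "grip": 0.2}]'

```text
time_s: 10.9
tcp_pos: [0.4167, -0.0837, 0.2037]
tool_rot: [-0.0, 0.707, 0.707, 0.0]
ft_force: [0.1, -0.0, -2.5]
width: 0.0274
```

jog_arm --steps '[{"rx": 0, "ry": 0, "rz": 0, "dx": 0, "dy": 0, "dz": 0.0005, "grip": 0.2}, {"rx": 0, "ry": 0, "rz": 0, "dx": 0, "dy": 0, "dz": 0.0005, "grip": 0.2}, {"rx": 0, "ry": 0, "rz": 0, "dx": 0, "dy": 0, "dz": 0.0005, "grip": 0.2}, {"rx": 0, "ry": 0, "rz": 0, "dx": 0, "dy": 0, "dz": 0, "grip": 0.2}, {"rx": 0, "ry": 0, "rz": 0, "dx": 0, "dy": 0, "dz": 0, "grip": 0.2}, {"rx": 0, "ry": 0, "rz": 0, "dx": 0, "dy": 0, "dz": 0, "grip": 0.2}, {"rx": 0, "ry": 0, "rz": 0, "dx": 0, "dy": 0, "dz": 0, "grip": 0.2}, {"rx": 0, "ry": 0, "rz": 0, "dx": 0, "dy": 0, "dz": 0, "grip": 0.2}]'

```text
time_s: 11.9
tcp_pos: [0.4173, -0.0839, 0.2028]
tool_rot: [0.001, 0.707, 0.707, 0.0]
ft_force: [-2.9, -0.6, 16.4]
width: 0.0273
```

Contact. Ease back by half a millimetre and open.

jog_arm --steps '[{"rx": 0, "ry": 0, "rz": 0, "dx": 0, "dy": 0, "dz": -0.0006, "grip": 0.2}, {"rx": 0, "ry": 0, "rz": 0, "dx": 0, "dy": 0, "dz": 0, "grip": 0.2}, {"rx": 0, "ry": 0, "rz": 0, "dx": 0, "dy": 0, "dz": 0, "grip": 0.36}, {"rx": 0, "ry": 0, "rz": 0, "dx": 0, "dy": 0, "dz": 0, "grip": 0.42}, {"rx": 0, "ry": 0, "rz": 0, "dx": 0, "dy": 0, "dz": 0, "grip": 0.6}, {"rx": 0, "ry": 0, "rz": 0, "dx": 0, "dy": 0, "dz": 0, "grip": 0.9}, {"rx": 0, "ry": 0, "rz": 0, "dx": 0, "dy": 0, "dz": 0, "grip": 1}, {"rx": 0, "ry": 0, "rz": 0, "dx": 0, "dy": 0, "dz": 0, "grip": 1}]'

```text
time_s: 12.9
tcp_pos: [0.4167, -0.0837, 0.2028]
tool_rot: [-0.0, 0.707, 0.707, 0.0]
ft_force: [0.5, 0.1, 0.1]
width: 0.0853
```

```bash
python3 - <<'E'
from h import *
c=camera("wrist"); zoom(c["img"],150,100,550,400,2,"pics/w6.png")
s=camera("side"); zoom(s["img"],300,60,500,290,3,"pics/s6.png")
E
```

```text
(no output)
```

View pics/s6.png

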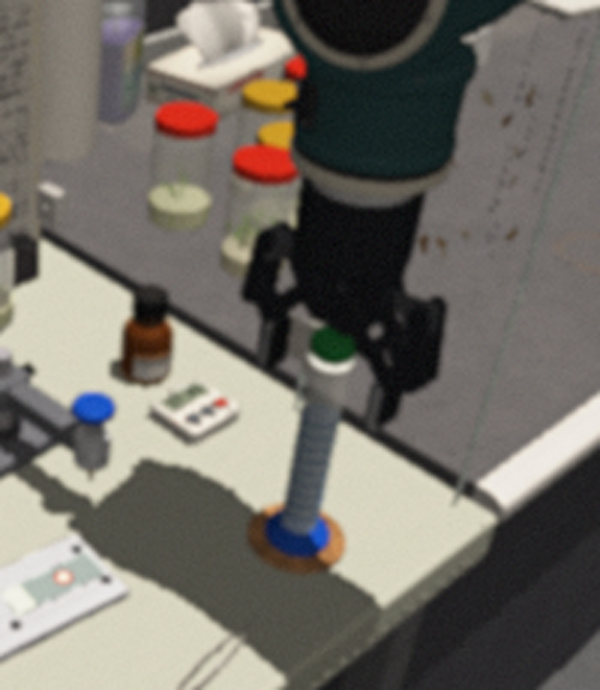

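View pics/w6.png

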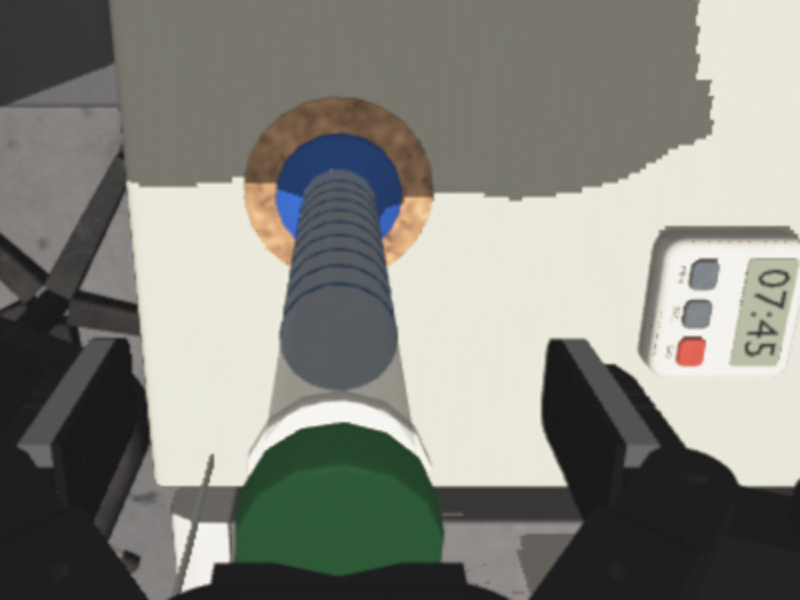

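Standing upright and free. Lift straight up, then go towards the handle.

jog_arm --steps '[{"rx": 0, "ry": 0, "rz": 0, "dx": 0, "dy": 0, "dz": -0.015, "grip": 1}, {"rx": 0, "ry": 0, "rz": 0, "dx": 0, "dy": 0, "dz": -0.03, "grip": 1}, {"rx": 0, "ry": 0, "rz": 0, "dx": 0, "dy": 0, "dz": -0.035, "grip": 1}, {"rx": 0, "ry": 0, "rz": 0, "dx": 0, "dy": 0, "dz": -0.035, "grip": 1}, {"rx": 0, "ry": 0, "rz": 0, "dx": 0.02, "dy": 0.006, "dz": 0, "grip": 1}, {"rx": 0, "ry": 0, "rz": 0, "dx": 0.04, "dy": 0.012, "dz": 0, "grip": 1}, {"rx": 0, "ry": 0, "rz": 0, "dx": 0.05, "dy": 0.015, "dz": 0, "grip": 1}, {"rx": 0, "ry": 0, "rz": 0, "dx": 0.05, "dy": 0.015, "dz": 0, "grip": 1}]'

```text
time_s: 14.0
tcp_pos: [0.465, 0.0777, 0.3189]
tool_rot: [0.001, 0.707, 0.707, 0.0]
ft_force: [0.3, -0.6, 0.5]
width: 0.0852
```

jog_arm --steps '[{"rx": 0, "ry": 0, "rz": 0, "dx": 0.05, "dy": 0.015, "dz": 0, "grip": 1}, {"rx": 0, "ry": 0, "rz": 0, "dx": 0.04, "dy": 0.012, "dz": 0, "grip": 1}, {"rx": 0, "ry": 0, "rz": 0, "dx": 0.025, "dy": 0.007, "dz": 0, "grip": 1}, {"rx": 0, "ry": 0, "rz": 0, "dx": 0.012, "dy": 0.004, "dz": 0, "grip": 1}, {"rx": 0, "ry": 0, "rz": 5.5, "dx": 0, "dy": 0, "dz": 0, "grip": 1}, {"rx": 0, "ry": 0, "rz": 0, "dx": 0, "dy": 0, "dz": 0, "grip": 1}, {"rx": 0, "ry": 0, "rz": 0, "dx": 0, "dy": 0, "dz": 0, "grip": 1}, {"rx": 0, "ry": 0, "rz": 0, "dx": 0, "dy": 0, "dz": 0, "grip": 1}]'

```text
time_s: 15.0
tcp_pos: [0.5027, 0.2029, 0.318]
tool_rot: [0.0, 0.74, 0.673, 0.0]
ft_force: [0.6, -0.4, -0.1]
width: 0.0854
```

```bash
python3 - <<'E'
from h import *
c=camera("wrist"); cv2.imwrite("pics/w7.png",c["img"]); s=observe();print(s["tcp_pos"],s["tool_rot"],s["qpos"])
s=camera("side"); cv2.imwrite("pics/s7.png",s["img"])
np.save("w7.npy",np.hstack([c["camera_matrix"],c["R"],np.array(c["t"]).reshape(3,1)]))
t=camera("top"); zoom(t["img"],225,130,425,280,4,"pics/t7.png")
E
```

```text
[0.50265016 0.2029787  0.31789581] [-1.03284324e-06  7.39923336e-01  6.72691205e-01 -6.06271809e-06] [ 0.3463173   0.41188401 -0.99328103  1.78151215  0.37568589  1.15339803
 -0.86001661]
```

View pics/s7.png

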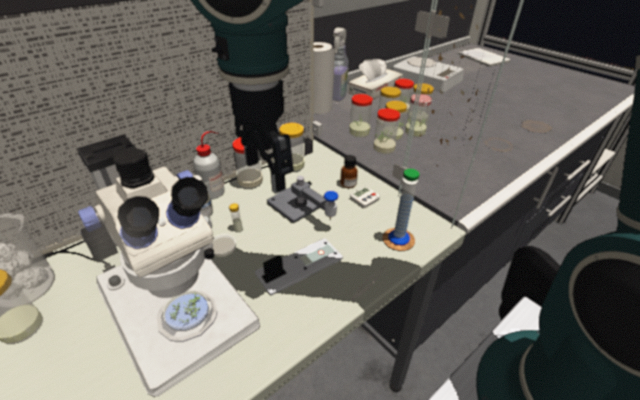

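View pics/w7.png

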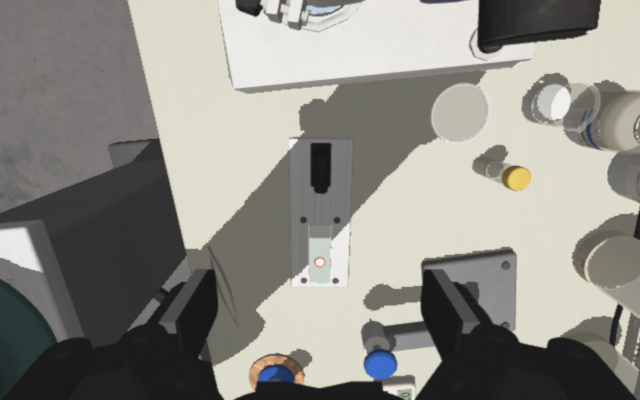

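View pics/t7.png

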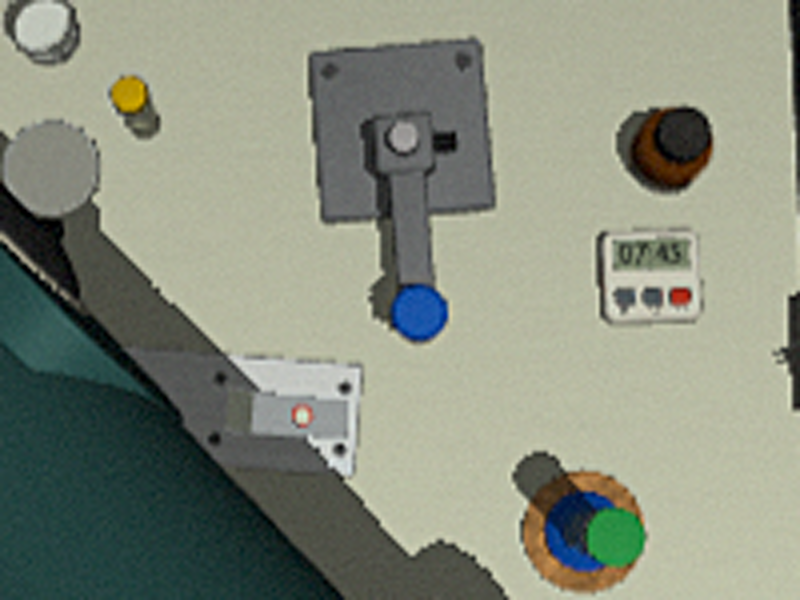

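```bash
python3 - <<'E'
from h import *
a=np.load("w7.npy");c=dict(camera_matrix=a[:,:3],R=a[:,3:6],t=a[:,6])
for z in(0,.03,.06): print("mic edge",z,ray(c,232,90,z).round(3),ray(c,385,72,z).round(3),ray(c,535,58,z).round(3))
print("handle top",ray(c,320,165,.058), [ray(c,u,v,.058).round(4) for u,v in((311,143),(330,143),(328,192),(313,192))])
print("ring",ray(c,320,262.5,.011),"knob",ray(c,380.5,362,.105))
print("edge dir",[ray(c,u,v,.01).round(4) for u,v in((292,138),(352,138),(347,286),(292,286))])
t=camera("top")
for u,v,z in((220,150,.03),(220,263,.03),(203,165,.15),(186,200,.2),(165,235,.15),(165,255,.25)): print(u,v,z,ray(t,u,v,z).round(3))
im=cv2.imread("pics/w7.png");zoom(im,230,90,420,300,3,"pics/w7z.png")
E
```

```text
mic edge 0 [0.419 0.289 0.   ] [0.579 0.291 0.   ] [0.732 0.29  0.   ]
mic edge 0.03 [0.426 0.288 0.03 ] [0.574 0.29  0.03 ] [0.715 0.289 0.03 ]
mic edge 0.06 [0.433 0.288 0.06 ] [0.569 0.29  0.06 ] [0.698 0.289 0.06 ]
handle top [0.50441866 0.21263473 0.058     ] [array([0.498 , 0.2341, 0.058 ]), array([0.5157, 0.2325, 0.058 ]), array([0.5096, 0.1853, 0.058 ]), array([0.4951, 0.1867, 0.058 ])]
ring [0.49252489 0.0858721  0.011     ] knob [0.54597302 0.02030371 0.105     ]
edge dir [array([0.4768, 0.2345, 0.01  ]), array([0.5402, 0.2284, 0.01  ]), array([0.5222, 0.0506, 0.01  ]), array([0.4555, 0.0569, 0.01  ])]
220 150 0.03 [0.704 0.283 0.03 ]
220 263 0.03 [0.423 0.283 0.03 ]
203 165 0.15 [0.644 0.295 0.15 ]
186 200 0.2 [0.56  0.318 0.2  ]
165 235 0.15 [0.489 0.379 0.15 ]
165 255 0.25 [0.445 0.345 0.25 ]
```

View pics/w7z.png

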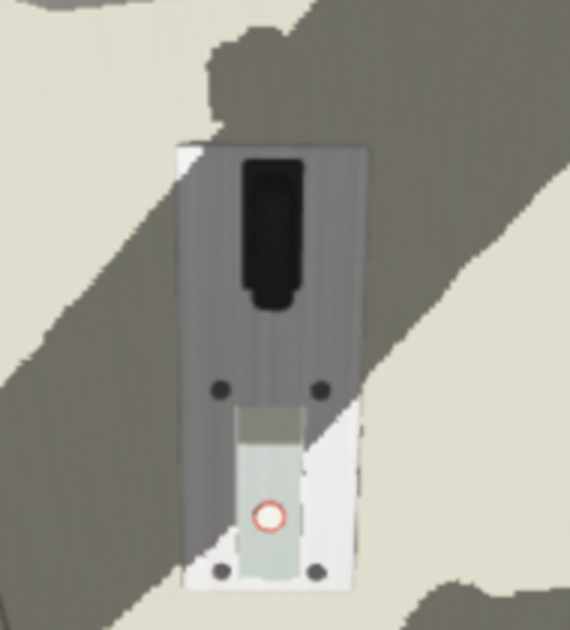

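The handle is centred at about (0.503, 0.204), aligned with the jaws, and the microscope base starts at y≈0.285, which is clear of the gripper. Descend.

jog_arm --steps '[{"rx": 0, "ry": 0, "rz": 0, "dx": 0, "dy": 0, "dz": 0.02, "grip": 1}, {"rx": 0, "ry": 0, "rz": 0, "dx": 0, "dy": 0, "dz": 0.035, "grip": 1}, {"rx": 0, "ry": 0, "rz": 0, "dx": 0, "dy": 0, "dz": 0.04, "grip": 1}, {"rx": 0, "ry": 0, "rz": 0, "dx": 0, "dy": 0, "dz": 0.04, "grip": 1}, {"rx": 0, "ry": 0, "rz": 0, "dx": 0, "dy": 0, "dz": 0.035, "grip": 1}, {"rx": 0, "ry": 0, "rz": 0, "dx": 0, "dy": 0, "dz": 0.02, "grip": 1}, {"rx": 0, "ry": 0, "rz": 0, "dx": 0, "dy": 0, "dz": 0, "grip": 1}, {"rx": 0, "ry": 0, "rz": 0, "dx": 0, "dy": 0, "dz": 0, "grip": 1}]'

```text
time_s: 16.2
tcp_pos: [0.503, 0.2037, 0.1288]
tool_rot: [0.0, 0.74, 0.673, 0.001]
ft_force: [-0.2, -0.4, 0.8]
width: 0.0855
```

```bash
python3 - <<'E'
from h import *
c=camera("wrist"); cv2.imwrite("pics/w8.png",c["img"]);print(observe()["tcp_pos"],observe()["qpos"])
s=camera("side"); zoom(s["img"],180,60,400,300,2.5,"pics/s8.png")
E
```

```text
[0.50310223 0.20360327 0.1289196 ] [ 0.18218445  0.65435333 -0.80344616  1.92728493  0.63505253  0.83134017
 -1.06179233]
```

View pics/w8.png

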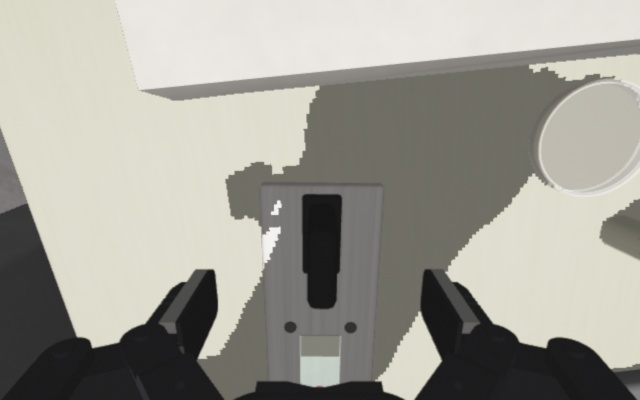

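View pics/s8.png

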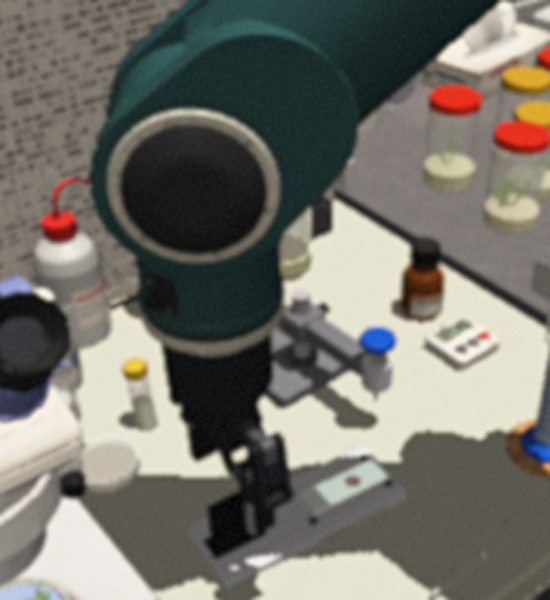

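jog_arm --steps '[{"rx": 0, "ry": 0, "rz": 0, "dx": 0, "dy": 0, "dz": 0.012, "grip": 1}, {"rx": 0, "ry": 0, "rz": 0, "dx": 0, "dy": 0, "dz": 0.012, "grip": 0.7}, {"rx": 0, "ry": 0, "rz": 0, "dx": 0, "dy": 0, "dz": 0.008, "grip": 0.5}, {"rx": 0, "ry": 0, "rz": 0, "dx": 0, "dy": 0, "dz": 0, "grip": 0.3}, {"rx": 0, "ry": 0, "rz": 0, "dx": 0, "dy": 0, "dz": 0, "grip": 0.2}, {"rx": 0, "ry": 0, "rz": 0, "dx": 0, "dy": 0, "dz": 0, "grip": 0.05}, {"rx": 0, "ry": 0, "rz": 0, "dx": 0, "dy": 0, "dz": 0, "grip": 0.05}, {"rx": 0, "ry": 0, "rz": 0, "dx": 0, "dy": 0, "dz": 0, "grip": 0.05}]' --squeeze 30

```text
time_s: 17.3
tcp_pos: [0.5028, 0.2035, 0.0961]
tool_rot: [0.0, 0.74, 0.673, 0.0]
ft_force: [1.6, 0.5, 4.8]
width: 0.0134
```

```bash
python3 - <<'E'
from h import *
t=camera("top"); zoom(t["img"],225,130,425,280,4,"pics/t9.png");cv2.imwrite("pics/t9raw.png",t["img"])
s=camera("side"); zoom(s["img"],230,150,390,290,5,"pics/s9.png")
E
```

```text
(no output)
```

View pics/t9.png

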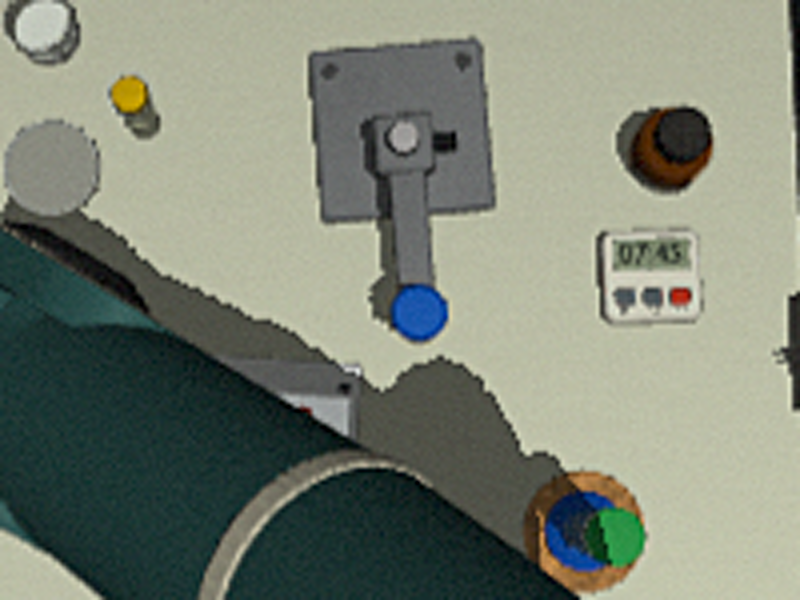

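View pics/s9.png

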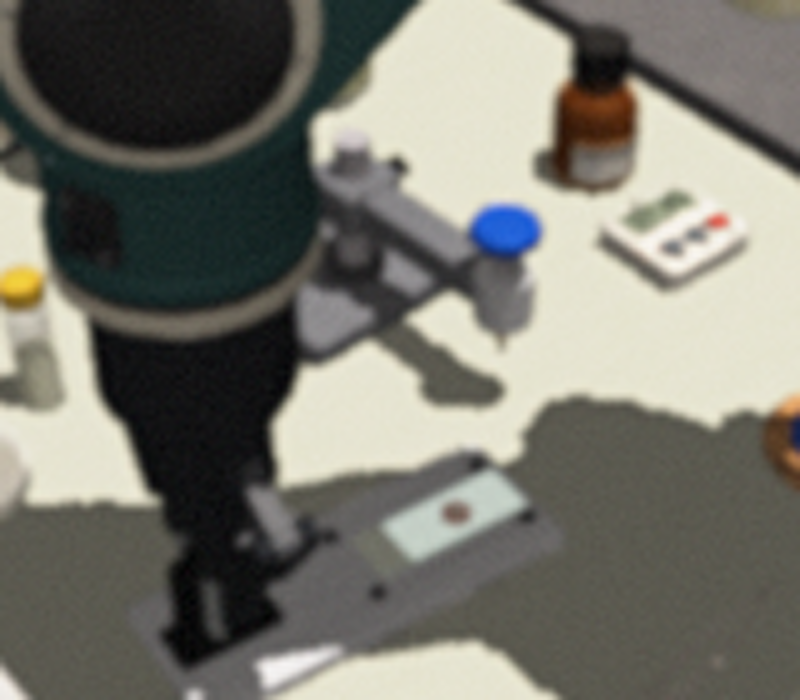

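Gripped (13.4 mm). Now slide about 90 % of the way.

jog_arm --steps '[{"rx": 0, "ry": 0, "rz": 0, "dx": -0.004, "dy": 0.0035, "dz": 0, "grip": 0.05}, {"rx": 0, "ry": 0, "rz": 0, "dx": -0.009, "dy": 0.008, "dz": 0, "grip": 0.05}, {"rx": 0, "ry": 0, "rz": 0, "dx": -0.011, "dy": 0.0095, "dz": 0, "grip": 0.05}, {"rx": 0, "ry": 0, "rz": 0, "dx": -0.012, "dy": 0.0105, "dz": 0, "grip": 0.05}, {"rx": 0, "ry": 0, "rz": 0, "dx": -0.012, "dy": 0.0105, "dz": 0, "grip": 0.05}, {"rx": 0, "ry": 0, "rz": 0, "dx": -0.009, "dy": 0.008, "dz": 0, "grip": 0.05}, {"rx": 0, "ry": 0, "rz": 0, "dx": -0.004, "dy": 0.003, "dz": 0, "grip": 0.05}, {"rx": 0, "ry": 0, "rz": 0, "dx": 0, "dy": 0, "dz": 0, "grip": 0.05}]'

```text
time_s: 18.4
tcp_pos: [0.5499, 0.1374, 0.0961]
tool_rot: [-0.0, 0.74, 0.672, 0.0]
ft_force: [1.0, 0.5, 7.5]
width: 0.0139
```

```bash
python3 - <<'E'
from h import *
t=camera("top"); zoom(t["img"],225,130,425,280,4,"pics/t10.png");cv2.imwrite("pics/t10raw.png",t["img"])
s=camera("side"); zoom(s["img"],230,150,390,290,5,"pics/s10.png"); zoom(s["img"],300,190,360,235,12,"pics/s10z.png")
print(observe()["tcp_pos"],observe()["ft_force"])
E
```

```text
[0.54990966 0.13743017 0.09609197] [1.30325971 0.86429869 6.46929264]
```

View pics/s10.png

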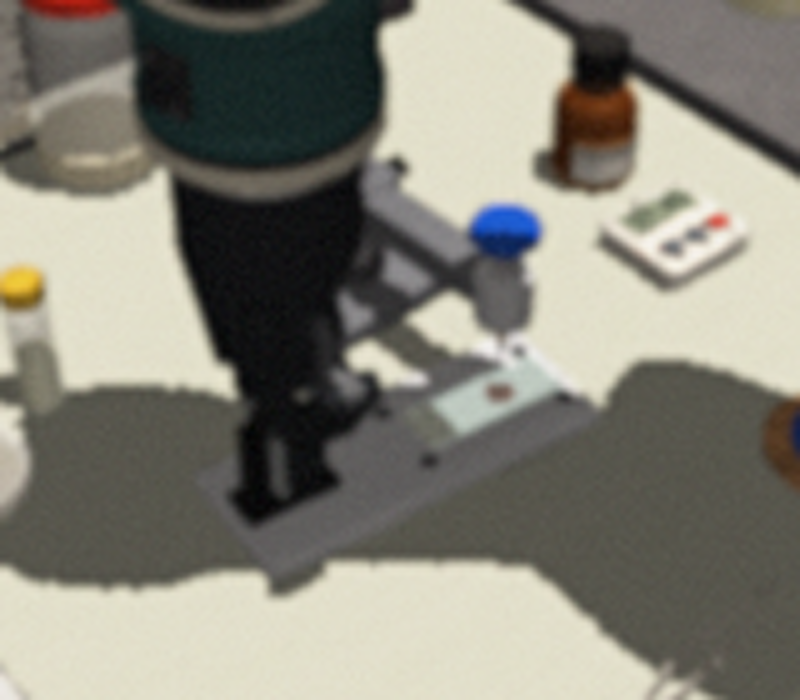

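View pics/s10z.png

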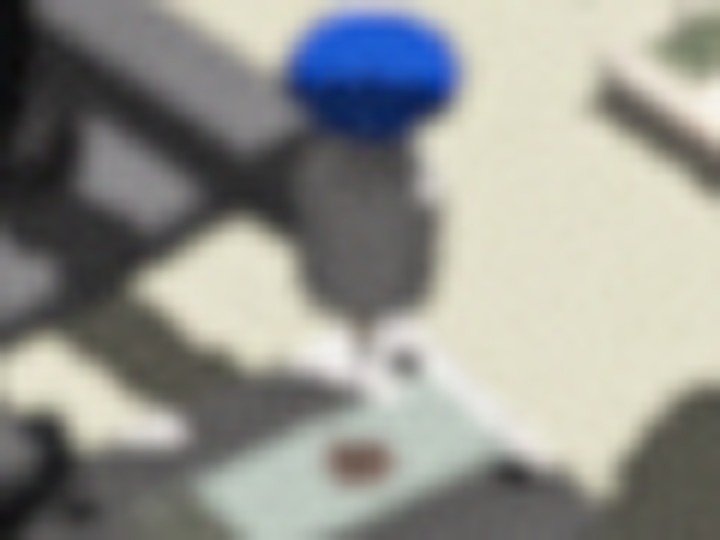

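View pics/t10.png

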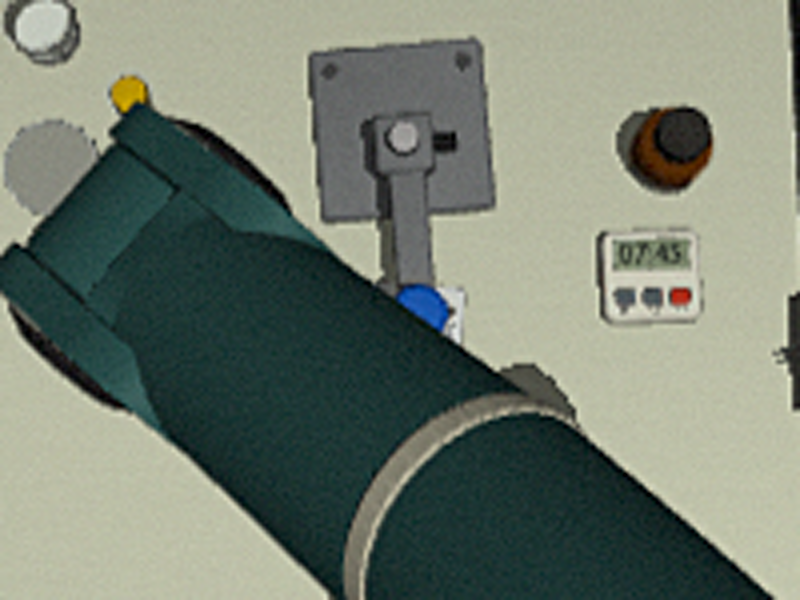

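The side view shows the tip at about (330.2,220.5) and the ring at about (329.6,228). Next I work out where the ring should appear.

```bash
python3 - <<'E'
from h import *
s=camera("side")
O=np.array([.5445,.014])
a=proj(s,[*O,.026]);b=proj(s,[*O,.011]);k=proj(s,[*O,.105]);print("pred tip",a,"ring target",b,b-a,"knobtop",k)
f=lambda X,Y:(300+(X+.5)/12-.5,190+(Y+.5)/12-.5)
tip=f(362,368);ring=f(360,461);print("tip",tip,"ring",ring)
print("tip ray",ray(s,*tip,.026)," ring ray",ray(s,*ring,.011))
tcp=np.array([.5499,.1374])
print("ring from tcp", tcp-np.array([.5028,.2035])+np.array([.4921,.0872]))
zoom(s["img"],315,205,345,235,20,"pics/s11.png")
E
```

```text
pred tip [329.17618752 219.96164553] ring target [329.00180524 224.67382711] [-0.17438228  4.71218158] knobtop [330.15899655 193.40404674]
tip (329.7083333333333, 220.20833333333334) ring (329.5416666666667, 227.95833333333334)
tip ray [0.54304848 0.01360437 0.026     ]  ring ray [0.53505573 0.02056666 0.011     ]
ring from tcp [0.5392 0.0211]
```

View pics/s11.png

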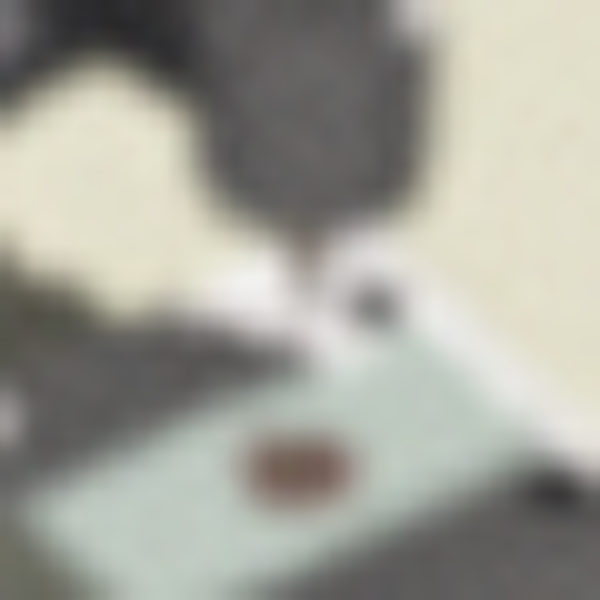

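jog_arm --steps '[{"rx": 0, "ry": 0, "rz": 0, "dx": -0.001, "dy": 0.0012, "dz": 0, "grip": 0.05}, {"rx": 0, "ry": 0, "rz": 0, "dx": -0.002, "dy": 0.0023, "dz": 0, "grip": 0.05}, {"rx": 0, "ry": 0, "rz": 0, "dx": -0.002, "dy": 0.0022, "dz": 0, "grip": 0.05}, {"rx": 0, "ry": 0, "rz": 0, "dx": -0.0013, "dy": 0.0014, "dz": 0, "grip": 0.05}, {"rx": 0, "ry": 0, "rz": 0, "dx": 0, "dy": 0, "dz": 0, "grip": 0.05}, {"rx": 0, "ry": 0, "rz": 0, "dx": 0, "dy": 0, "dz": 0, "grip": 0.05}, {"rx": 0, "ry": 0, "rz": 0, "dx": 0, "dy": 0, "dz": 0, "grip": 0.05}, {"rx": 0, "ry": 0, "rz": 0, "dx": 0, "dy": 0, "dz": 0, "grip": 0.05}]'

```text
time_s: 19.55
tcp_pos: [0.5558, 0.1312, 0.0961]
tool_rot: [-0.0, 0.74, 0.673, 0.0]
ft_force: [-3.8, 4.7, 7.5]
width: 0.0139
```

```bash
python3 - <<'E'
from h import *
ims=[];
for i in range(4): s=camera("side"); ims.append(s["img"].astype(float))
im=np.mean(ims,0).astype(np.uint8)
zoom(im,315,205,345,235,20,"pics/s12.png")
print(observe()["tcp_pos"],observe()["ft_force"],observe()["time_s"])
E
```

```text
[0.55582522 0.13120457 0.09609222] [-3.09880394  4.00356888  8.43380391] 19.75
```

View pics/s12.png

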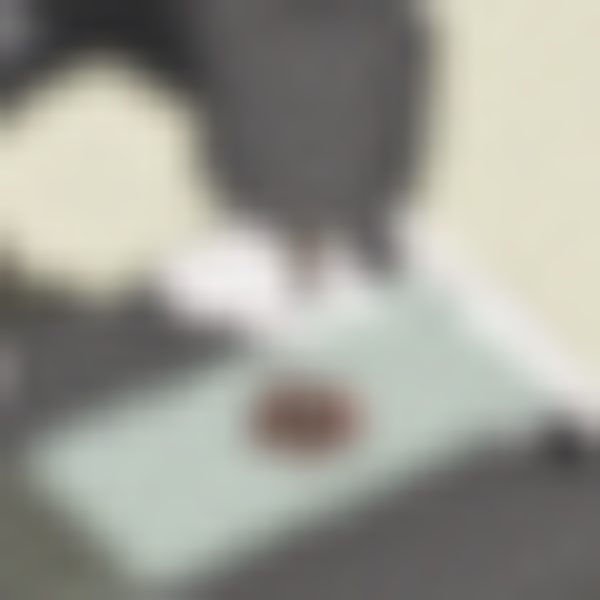

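jog_arm --steps '[{"rx": 0, "ry": 0, "rz": 0, "dx": -0.0007, "dy": 0.0006, "dz": 0, "grip": 0.05}, {"rx": 0, "ry": 0, "rz": 0, "dx": -0.0007, "dy": 0.0006, "dz": 0, "grip": 0.05}, {"rx": 0, "ry": 0, "rz": 0, "dx": 0, "dy": 0, "dz": 0, "grip": 0.05}, {"rx": 0, "ry": 0, "rz": 0, "dx": 0, "dy": 0, "dz": 0, "grip": 0.05}, {"rx": 0, "ry": 0, "rz": 0, "dx": 0, "dy": 0, "dz": 0, "grip": 0.3}, {"rx": 0, "ry": 0, "rz": 0, "dx": 0, "dy": 0, "dz": 0, "grip": 0.5}, {"rx": 0, "ry": 0, "rz": 0, "dx": 0, "dy": 0, "dz": 0, "grip": 0.8}, {"rx": 0, "ry": 0, "rz": 0, "dx": 0, "dy": 0, "dz": 0, "grip": 0.8}]'

```text
time_s: 20.75
tcp_pos: [0.557, 0.129, 0.0957]
tool_rot: [-0.0, 0.74, 0.672, -0.0]
ft_force: [0.3, 1.0, 0.6]
width: 0.0683
```

jog_arm --steps '[{"rx": 0, "ry": 0, "rz": 0, "dx": 0, "dy": 0, "dz": 0, "grip": 0.8}, {"rx": 0, "ry": 0, "rz": 0, "dx": 0, "dy": 0, "dz": -0.015, "grip": 0.8}, {"rx": 0, "ry": 0, "rz": 0, "dx": 0, "dy": 0, "dz": -0.025, "grip": 0.8}, {"rx": 0, "ry": 0, "rz": 0, "dx": 0, "dy": 0, "dz": -0.03, "grip": 0.8}, {"rx": 0, "ry": 0, "rz": 0, "dx": 0, "dy": 0, "dz": -0.03, "grip": 0.8}, {"rx": 0, "ry": 0, "rz": 0, "dx": 0, "dy": 0, "dz": -0.03, "grip": 0.8}, {"rx": 0, "ry": 0, "rz": 0, "dx": 0, "dy": 0, "dz": -0.02, "grip": 0.5}, {"rx": 0, "ry": 0, "rz": 0, "dx": 0, "dy": 0, "dz": 0, "grip": 0.2}]'

```text
time_s: 21.75
tcp_pos: [0.5575, 0.1292, 0.2473]
tool_rot: [0.001, 0.74, 0.672, 0.001]
ft_force: [-0.1, -0.9, -0.7]
width: 0.0325
```

```bash
python3 - <<'E'
from h import *
ims=[];
for i in range(4): s=camera("side"); ims.append(s["img"].astype(float))
im=np.mean(ims,0).astype(np.uint8)
cv2.imwrite("pics/s13raw.png",im)
zoom(im,315,205,345,235,20,"pics/s13.png");zoom(im,230,150,390,290,5,"pics/s13b.png")
c=camera("wrist"); cv2.imwrite("pics/w13.png",c["img"])
np.save("w13.npy",np.hstack([c["camera_matrix"],c["R"],np.array(c["t"]).reshape(3,1)]))
t=camera("top"); zoom(t["img"],225,130,425,280,4,"pics/t13.png");cv2.imwrite("pics/t13raw.png",t["img"])
print(observe()["tcp_pos"],observe()["ft_force"],observe()["time_s"],observe()["qpos"])
E
```

```text
[0.55681433 0.12905727 0.24507758] [ 0.37292701 -0.16961414 -0.33772201] 22.05 [ 0.40422086  0.54577662 -0.90867516  1.78307785  0.48861506  1.05728312
 -0.77843988]
```

View pics/s13.png

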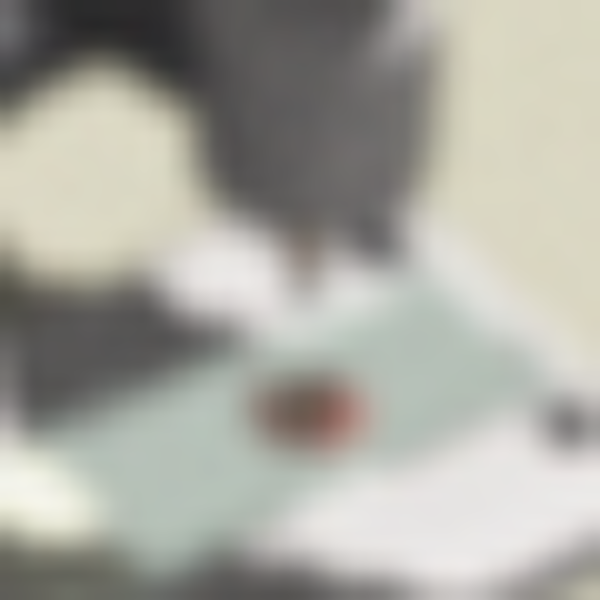

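View pics/w13.png

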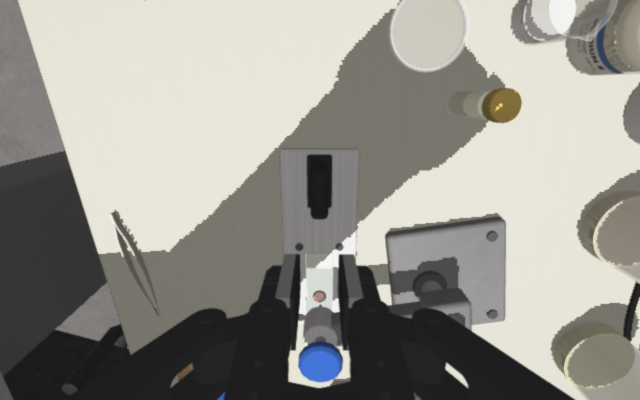

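View pics/t13.png

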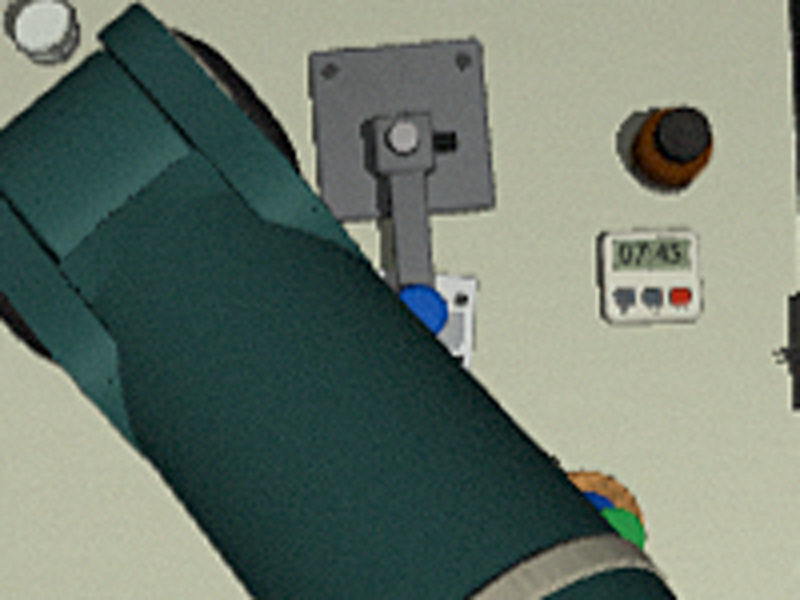

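View pics/s13b.png

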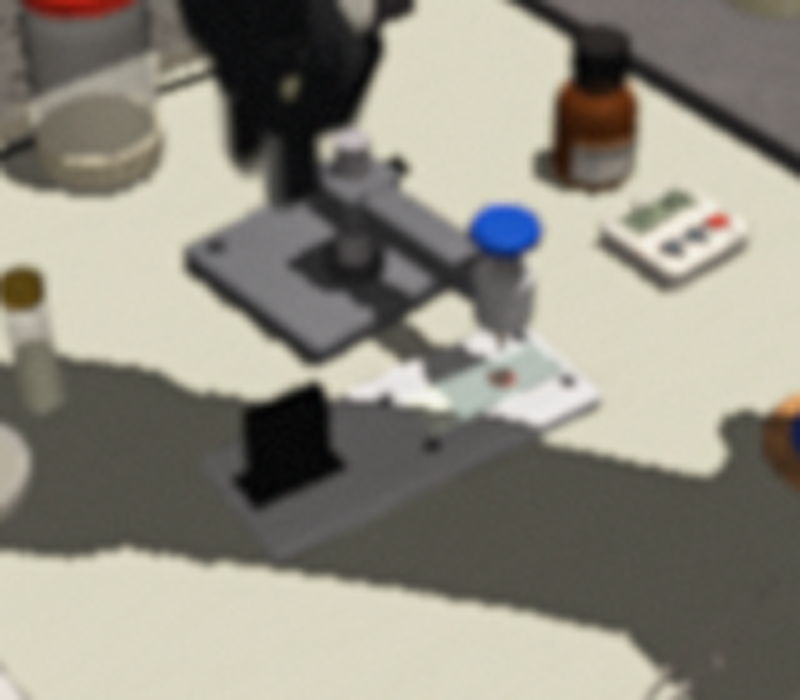

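```bash
python3 - <<'E'
from h import *
im=cv2.imread("pics/w13.png");a=np.load("w13.npy");c=dict(camera_matrix=a[:,:3],R=a[:,3:6],t=a[:,6])
zoom(im,280,260,370,400,5,"pics/w13z.png")
u,v,k=blob(im,(100,120,60),(130,255,255),(295,335,348,395));print("knob",u,v,k,ray(c,u,v,.105))
print("ring",ray(c,319,296.5,.011))
K=proj(c,[.5445,.014,.105]);print("pred knob top",K,"ring target",proj(c,[.5445,.014,.011]))
t=camera("top")
X,Y=478,279
print("corner",ray(t,225+(X+.5)/4-.5,130+(Y+.5)/4-.5,.01))
d=np.array([-.096,-.9954]);n=np.array([.9954,-.096]);print("exp corner",np.array([.5445,.014])+35*d*1e-3+35e-3*n)
E
```

```text
knob 320.0842572062084 361.6067997043607 1353 [0.5465303 0.0181081 0.105    ]
ring [0.54506761 0.01254191 0.011     ]
pred knob top [317.86716046 366.3378486 ] ring target [318.28710876 295.27031323]
corner [ 0.57375274 -0.02448445  0.01      ]
exp corner [ 0.575979 -0.024199]
```

View pics/w13z.png

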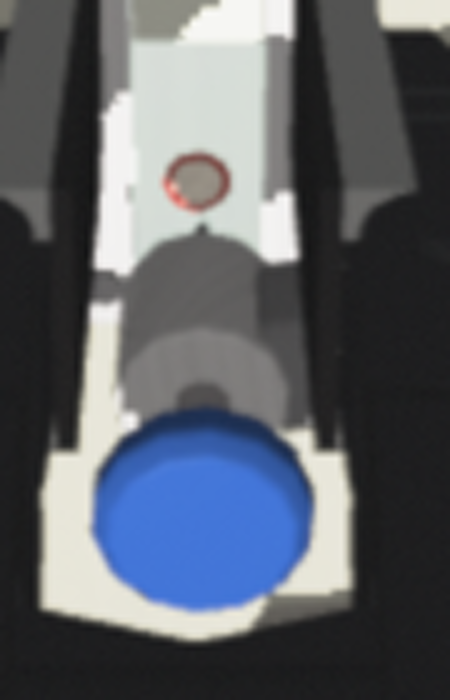

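```bash
python3 - <<'E'
from h import *
a=np.load("w13.npy");c=dict(camera_matrix=a[:,:3],R=a[:,3:6],t=a[:,6])
print("tip pred",proj(c,[.5445,.014,.026]),proj(c,[.5445,.014,.011]))
print("tip",ray(c,320.2,304.5,.026),"ring",ray(c,319,295.8,.011))
f=lambda X,Y:(280+(X+.5)/5-.5,260+(Y+.5)/5-.5)
print("knobtop",ray(c,*f(203,531),.105))
E
```

```text
tip pred [318.235117   304.06883898] [318.28710876 295.27031323]
tip [0.54630992 0.01335167 0.026     ] ring [0.54514393 0.0133343  0.011     ]
knobtop [0.54625501 0.01432483 0.105     ]
```

```bash
python3 - <<'E'
from h import *
s=camera("side")
for z in np.arange(.2,.5,.05): print(round(z,2),proj(s,[.503,.2037,z]).round(0),end=' ')
E
```

```text
0.2 [266. 203.] 0.25 [263. 180.] 0.3 [261. 154.] 0.35 [258. 126.] 0.4 [255.  94.] 0.45 [251.  57.]
```

jog_arm --steps '[{"rx": 0, "ry": 0, "rz": 0, "dx": -0.01, "dy": 0, "dz": 0, "grip": 0}, {"rx": 0, "ry": 0, "rz": 0, "dx": -0.02, "dy": 0, "dz": 0, "grip": 0}, {"rx": 0, "ry": 0, "rz": 0, "dx": -0.025, "dy": 0, "dz": 0, "grip": 0}, {"rx": 0, "ry": 0, "rz": 0, "dx": -0.025, "dy": 0, "dz": 0, "grip": 0}, {"rx": 0, "ry": 0, "rz": 0, "dx": -0.02, "dy": 0, "dz": 0, "grip": 0}, {"rx": 0, "ry": 0, "rz": 0, "dx": -0.0155, "dy": 0, "dz": 0, "grip": 0}, {"rx": 0, "ry": 0, "rz": 0, "dx": 0, "dy": 0, "dz": 0, "grip": 0}, {"rx": 0, "ry": 0, "rz": 0, "dx": 0, "dy": 0, "dz": 0, "grip": 0}]'

```text
time_s: 23.15
tcp_pos: [0.5461, 0.0148, 0.2459]
tool_rot: [-0.0, 0.74, 0.673, 0.0]
ft_force: [1.0, -0.4, 0.5]
width: 0.0003
```

```bash
python3 - <<'E'
from h import *
c=camera("wrist"); cv2.imwrite("pics/w14.png",c["img"])
s=camera("side");cv2.imwrite("pics/s14.png",s["img"])
t=camera("top"); zoom(t["img"],225,130,425,280,4,"pics/t14.png")
o=observe();print(o["tcp_pos"],o["qpos"],o["width"])
E
```

```text
[0.54606523 0.01491349 0.2458178 ] [ 0.63453645  0.49859625 -0.92056561  1.84512675  0.46031047  1.02776048
 -0.56770157] -5.737118998629823e-05
```

View pics/s14.png

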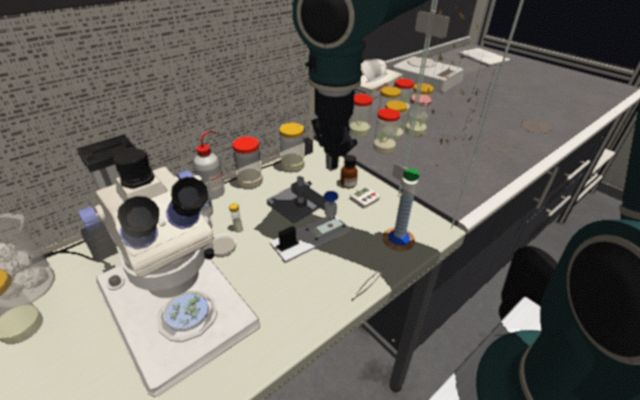

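View pics/w14.png

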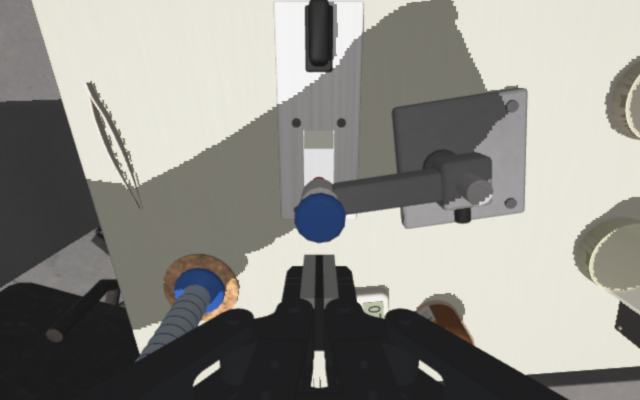

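View pics/t14.png

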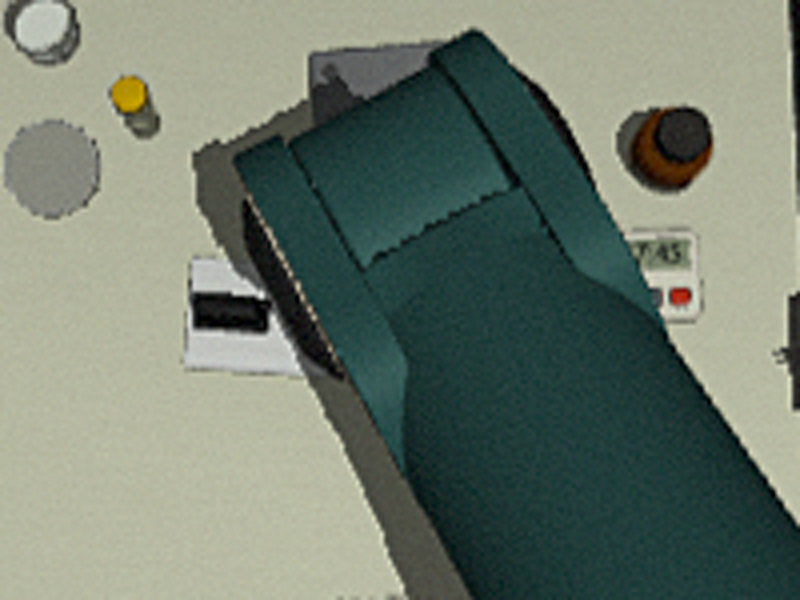

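Fingers are shut and centred over the knob, and the arm is well clear of the cylinder. Come down to just above the knob.

jog_arm --steps '[{"rx": 0, "ry": 0, "rz": 0, "dx": 0, "dy": 0, "dz": 0.012, "grip": 0}, {"rx": 0, "ry": 0, "rz": 0, "dx": 0, "dy": 0, "dz": 0.016, "grip": 0}, {"rx": 0, "ry": 0, "rz": 0, "dx": 0, "dy": 0, "dz": 0.016, "grip": 0}, {"rx": 0, "ry": 0, "rz": 0, "dx": 0, "dy": 0, "dz": 0.012, "grip": 0}, {"rx": 0, "ry": 0, "rz": 0, "dx": 0, "dy": 0, "dz": 0.006, "grip": 0}, {"rx": 0, "ry": 0, "rz": 0, "dx": 0, "dy": 0, "dz": 0, "grip": 0}, {"rx": 0, "ry": 0, "rz": 0, "dx": 0, "dy": 0, "dz": 0, "grip": 0}, {"rx": 0, "ry": 0, "rz": 0, "dx": 0, "dy": 0, "dz": 0, "grip": 0}]'

```text
time_s: 24.3
tcp_pos: [0.5462, 0.0141, 0.1842]
tool_rot: [0.0, 0.74, 0.672, 0.0]
ft_force: [0.6, -0.7, 0.4]
width: -0.0004
```

jog_arm --steps '[{"rx": 0, "ry": 0, "rz": 0, "dx": 0, "dy": 0, "dz": 0.002, "grip": 0}, {"rx": 0, "ry": 0, "rz": 0, "dx": 0, "dy": 0, "dz": 0.003, "grip": 0}, {"rx": 0, "ry": 0, "rz": 0, "dx": 0, "dy": 0, "dz": 0.003, "grip": 0}, {"rx": 0, "ry": 0, "rz": 0, "dx": 0, "dy": 0, "dz": 0.003, "grip": 0}, {"rx": 0, "ry": 0, "rz": 0, "dx": 0, "dy": 0, "dz": 0.002, "grip": 0}, {"rx": 0, "ry": 0, "rz": 0, "dx": 0, "dy": 0, "dz": 0, "grip": 0}, {"rx": 0, "ry": 0, "rz": 0, "dx": 0, "dy": 0, "dz": 0, "grip": 0}, {"rx": 0, "ry": 0, "rz": 0, "dx": 0, "dy": 0, "dz": 0, "grip": 0}]'

```text
time_s: 25.3
tcp_pos: [0.5461, 0.0141, 0.1709]
tool_rot: [0.0, 0.74, 0.673, 0.0]
ft_force: [-0.4, -1.8, 3.7]
width: -0.0005
```

```bash
python3 - <<'E'
from h import *
ims=[]
for i in range(3): s=camera("side"); ims.append(s["img"].astype(float))
im=np.mean(ims,0).astype(np.uint8)
zoom(im,310,195,350,235,15,"pics/s15.png")
c=camera("wrist"); zoom(c["img"],220,130,420,330,3,"pics/w15.png")
o=observe();print(o["tcp_pos"],o["ft_force"],o["time_s"])
E
```

```text
[0.546054   0.01409549 0.17081477] [-0.57939371 -1.30511803  3.18405425] 25.5
```

View pics/s15.png

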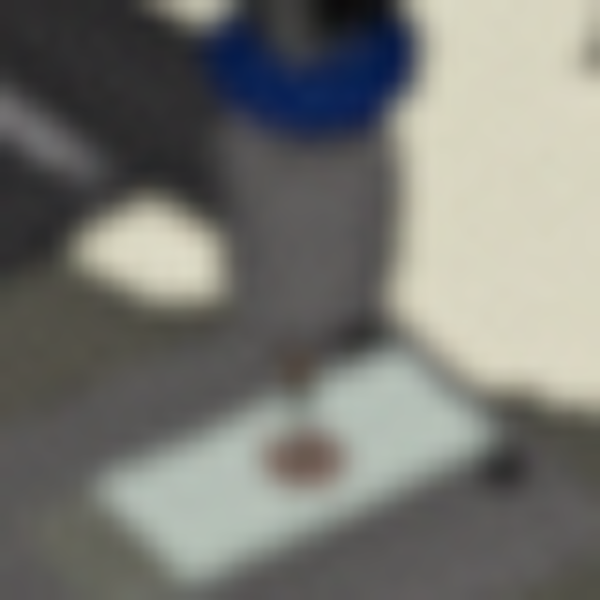

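View pics/w15.png

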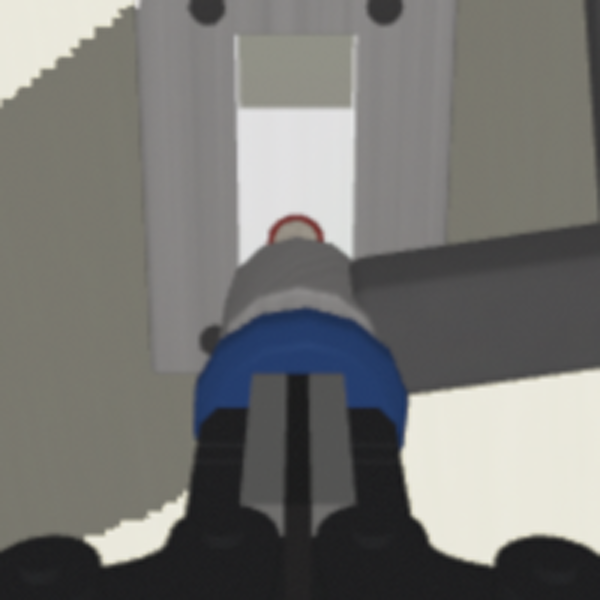

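The tip comes down on the ring centre in the side view: tip end ≈(303,425) and ring centre (302,460) in the zoom. Press fully.

jog_arm --steps '[{"rx": 0, "ry": 0, "rz": 0, "dx": 0, "dy": 0, "dz": 0.002, "grip": 0}, {"rx": 0, "ry": 0, "rz": 0, "dx": 0, "dy": 0, "dz": 0.002, "grip": 0}, {"rx": 0, "ry": 0, "rz": 0, "dx": 0, "dy": 0, "dz": 0.002, "grip": 0}, {"rx": 0, "ry": 0, "rz": 0, "dx": 0, "dy": 0, "dz": 0.0015, "grip": 0}, {"rx": 0, "ry": 0, "rz": 0, "dx": 0, "dy": 0, "dz": 0.0005, "grip": 0}, {"rx": 0, "ry": 0, "rz": 0, "dx": 0, "dy": 0, "dz": 0, "grip": 0}, {"rx": 0, "ry": 0, "rz": 0, "dx": 0, "dy": 0, "dz": 0, "grip": 0}, {"rx": 0, "ry": 0, "rz": 0, "dx": 0, "dy": 0, "dz": 0, "grip": 0}]'

```text
time_s: 26.5
tcp_pos: [0.5461, 0.0141, 0.1628]
tool_rot: [0.0, 0.74, 0.673, 0.0]
ft_force: [-0.2, -1.4, 5.3]
width: 0.0
```

```bash
python3 - <<'E'
from h import *
ims=[]
for i in range(3): s=camera("side"); ims.append(s["img"].astype(float))
im=np.mean(ims,0).astype(np.uint8)
zoom(im,310,195,350,235,15,"pics/s16.png")
o=observe();print(o["tcp_pos"],o["ft_force"],o["time_s"])
E
```

```text
[0.54607311 0.01411531 0.16280584] [-0.00620782 -1.19697764  5.0393789 ] 26.65
```

View pics/s16.png

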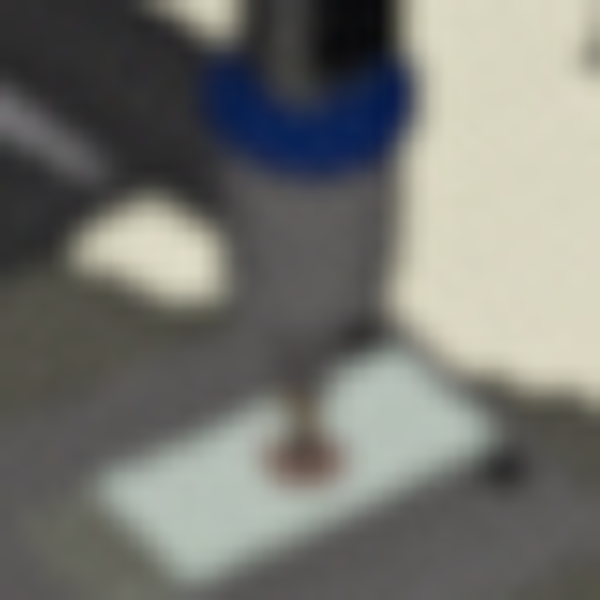

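The tip is in the middle of the ring. A little further, to the stop.

jog_arm --steps '[{"rx": 0, "ry": 0, "rz": 0, "dx": 0, "dy": 0, "dz": 0.0005, "grip": 0}, {"rx": 0, "ry": 0, "rz": 0, "dx": 0, "dy": 0, "dz": 0.0004, "grip": 0}, {"rx": 0, "ry": 0, "rz": 0, "dx": 0, "dy": 0, "dz": 0.0003, "grip": 0}, {"rx": 0, "ry": 0, "rz": 0, "dx": 0, "dy": 0, "dz": 0, "grip": 0}, {"rx": 0, "ry": 0, "rz": 0, "dx": 0, "dy": 0, "dz": 0, "grip": 0}, {"rx": 0, "ry": 0, "rz": 0, "dx": 0, "dy": 0, "dz": 0, "grip": 0}, {"rx": 0, "ry": 0, "rz": 0, "dx": 0, "dy": 0, "dz": 0, "grip": 0}, {"rx": 0, "ry": 0, "rz": 0, "dx": 0, "dy": 0, "dz": 0, "grip": 0}]'

```text
time_s: 27.65
tcp_pos: [0.5461, 0.0141, 0.1618]
tool_rot: [0.0, 0.74, 0.673, 0.0]
ft_force: [-1.3, -2.1, 9.9]
width: -0.0001
```

9.9 N exceeds the spring's 6 N, so it is at the stop. Let the knob rise and retreat straight up.

jog_arm --steps '[{"rx": 0, "ry": 0, "rz": 0, "dx": 0, "dy": 0, "dz": -0.003, "grip": 0}, {"rx": 0, "ry": 0, "rz": 0, "dx": 0, "dy": 0, "dz": -0.005, "grip": 0}, {"rx": 0, "ry": 0, "rz": 0, "dx": 0, "dy": 0, "dz": -0.006, "grip": 0}, {"rx": 0, "ry": 0, "rz": 0, "dx": 0, "dy": 0, "dz": -0.008, "grip": 0}, {"rx": 0, "ry": 0, "rz": 0, "dx": 0, "dy": 0, "dz": -0.015, "grip": 0}, {"rx": 0, "ry": 0, "rz": 0, "dx": 0, "dy": 0, "dz": -0.03, "grip": 0}, {"rx": 0, "ry": 0, "rz": 0, "dx": 0, "dy": 0, "dz": -0.04, "grip": 0}, {"rx": 0, "ry": 0, "rz": 0, "dx": 0, "dy": 0, "dz": -0.03, "grip": 0}]'

```text
time_s: 28.65
tcp_pos: [0.546, 0.0145, 0.3009]
tool_rot: [0.0, 0.74, 0.673, 0.0]
ft_force: [0.6, -0.1, 0.2]
width: -0.0
```

jog_arm --steps '[{"rx": 0, "ry": 0, "rz": 0, "dx": 0.03, "dy": -0.01, "dz": 0, "grip": 0}, {"rx": 0, "ry": 0, "rz": 0, "dx": 0.04, "dy": -0.01, "dz": 0, "grip": 0}, {"rx": 0, "ry": 0, "rz": 0, "dx": 0.04, "dy": -0.01, "dz": 0, "grip": 0}, {"rx": 0, "ry": 0, "rz": 0, "dx": 0.02, "dy": -0.01, "dz": 0, "grip": 0}, {"rx": 0, "ry": 0, "rz": 0, "dx": 0, "dy": 0, "dz": 0, "grip": 0}, {"rx": 0, "ry": 0, "rz": 0, "dx": 0, "dy": 0, "dz": 0, "grip": 0}, {"rx": 0, "ry": 0, "rz": 0, "dx": 0, "dy": 0, "dz": 0, "grip": 0}, {"rx": 0, "ry": 0, "rz": 0, "dx": 0, "dy": 0, "dz": 0, "grip": 0}]'

```text
time_s: 29.65
tcp_pos: [0.5188, 0.1467, 0.2986]
tool_rot: [-0.0, 0.74, 0.672, -0.0]
ft_force: [-0.7, 0.3, 0.5]
width: 0.0003
```

```bash
python3 - <<'E'
from h import *
s=camera("side");zoom(s["img"],230,130,430,280,4,"pics/s17.png")
t=camera("top"); zoom(t["img"],225,130,425,280,4,"pics/t17.png")
c=camera("wrist"); cv2.imwrite("pics/w17.png",c["img"])
o=observe();print(o["tcp_pos"],o["ft_force"],o["time_s"])
E
```

```text
[0.51869667 0.14707923 0.29855702] [ 0.32085436 -0.14583467  0.11579967] 29.8
```

View pics/s17.png

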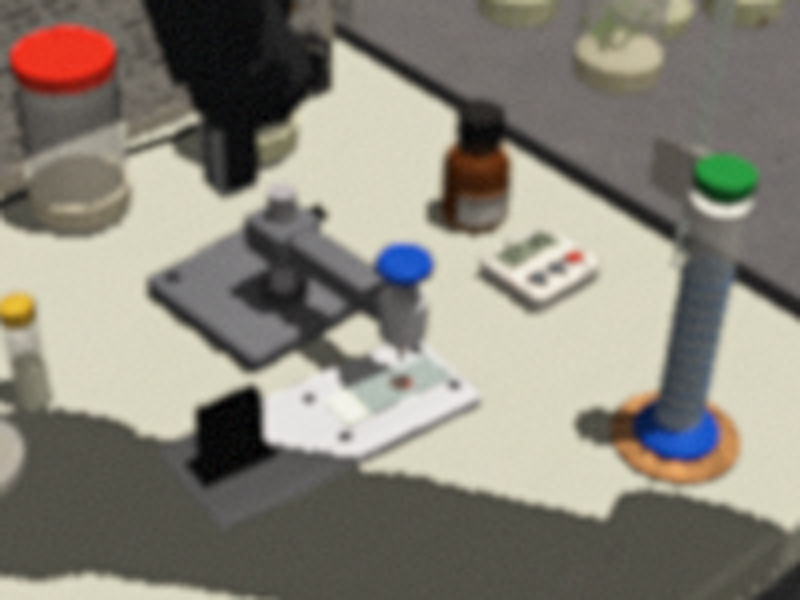

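View pics/t17.png

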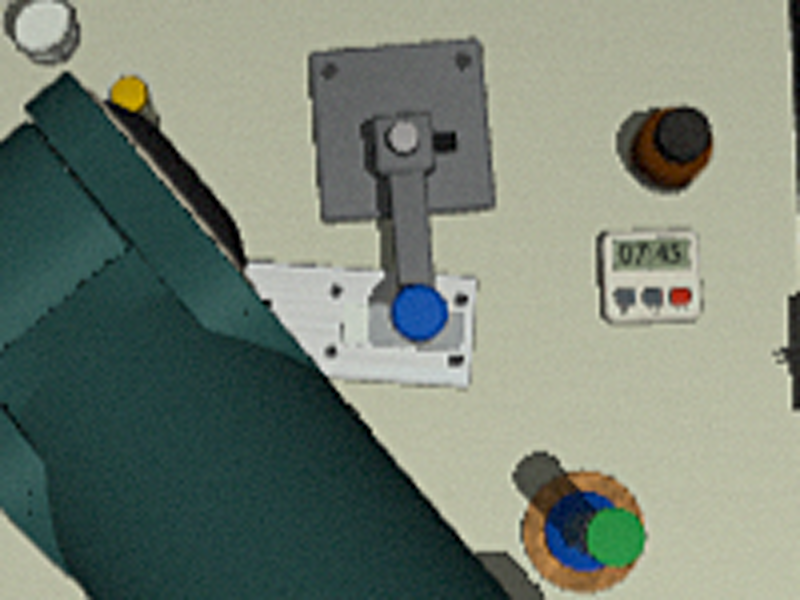

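View pics/w17.png

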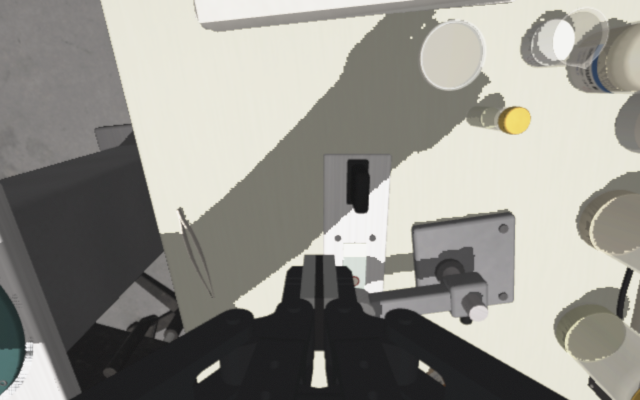

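The cylinder is upright on the coaster (side zoom (680,440)), and the knob is back up at (404,262). The ring is under the tip at about (402,382), the bystanders haven't moved, and the arm is free. Handing in.

```bash
python3 - <<'E'
from station import sign_off
print(sign_off())
E
```

```text
the job is handed in; nothing more can be done
None
```

The job is done and handed in at about 30 s of the 59 s. No verdict was reported.

- **Cylinder:** I lifted it over and stood it on the coaster. The wrist and side views show its foot centred and the tube upright after release.
- **Carrier:** I slid it flat by its handle until the ring was under the tip, then let go. Wrist-view triangulation put the ring about 1 mm from the tip. The side view suggested up to about 2 mm. Both are inside the 5 mm limit.
- **Mark:** I pushed the knob with the fingers shut. Before the last millimetre, the side view showed the tip in the middle of the ring. Travel ended at about 16 mm with 9.9 N on the wrist, so the knob was at its stop.
- **Last check:** The knob was back up, the ring still under the tip and the cylinder upright. The bystanders looked unmoved, and the wrist force was below 1 N with the arm clear.

The cameras disagreed with each other by about 2–4 mm in absolute position. For the final alignment I therefore relied on ring-to-tip offsets measured within one picture. I did not get a close look at the mark itself after the press.

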